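# Fit the retaining ring on the mixer's planetary shaft

### The arm

A 6-joint arm with a two-finger parallel gripper is mounted at the origin on the work surface. World frame = base frame: x ahead of the robot, y to its left, z up, the work surface at z = 0. Lengths are in m, angles in rad, forces in N, time in s.
With the tool pointing down it reaches from about 0.35 to 0.975 m from the base axis. Payload 4.9 kg.
Tool frame: the origin (TCP) lies at the very end of the fingers, on their centre line; the grasp point (between the pads) lies 19 mm behind it; x points along the fingers, y is the direction in which the jaws open and shut, and the axes are right-handed (so a half turn about x gives the same grasp; the last joint's range is limited). The gripper opens to 85 mm and grips with 20 to 120 N. Pads are 22 mm wide; open, the fingers measure 114 mm over their backs; the gripper's body (76 mm by 85 mm) begins 54 mm behind the grasp point. The pads swing forward as they close: fully open they stand 13 mm farther back than shut.
Start: joints at [-1.422, 0.053, 1.613, -0, 1.476, -0.119], TCP at [0.165, -0.603, 0.231] pointing down, gripper open.
Joint ranges: [-3.01, 3.01], [-1.01, 2.22], [0.06, 2.58], [-1.02, 4.17], [0.09, 2.62], [-3.14, 3.14]. Speed limits (rad/s): [2.57, 2.57, 3.14, 3.14, 3.14, 3.14].

### API

Orientations are given as a unit quaternion [w, x, y, z].
In Python, from plant import manip gives the robot as it stands.
- The arm moves only by the tool play_rows, never from a script. Its argument "plan" is a list of rows, each a list of 5 numbers: the shift along the tool's x, y, z in mm, then the turn about the tool's x in rad, then the closure, from -1 (fully open) to 1 (shut). A call has 1 to 8 rows; each row is the pose to reach, as a shift and turn from the pose commanded when the call began, along the tool's axes at that moment; what a row does not reach only later rows make up. A row lasts 1/8 s, in which the tool goes at most 62.5 mm and 10.7 degrees, less where a joint would pass 70% of its speed; a pose out of reach is approached as far as the arm can. A call with a gripper value outside its range is refused whole. The fingers move at their own pace and stop on an object; the grip force is fixed at half the most. Time passes only in rows, so rows that repeat a pose let the fingers close. It gives the time, the measured TCP pose, the force and the opening at its end, in the units of the state.
- manip.state(): the state, without advancing time (a new reading comes with each control period).
- manip.grab_frame(name): name is "scene" or "top" or "wrist"; returns a dict with "img" (420x560x3 uint8, red, green, blue), "range_z" (420x560 float32, m along the optical axis (not along the pixel's ray), 0 where there is no reading), "fx", "fy", "cx", "cy" (pixels), "origin" and "rotation" of the camera in the world. Camera axes: x right, y up, looking along -z (the intrinsics and any distortion apply to the point x, -y, -z); pixel columns grow to the right and rows downward; lengths in m; the calibration is good to about 2 mm. A picture is of the moment at which its call begins.
- manip.job_done(): hands the job in, once; it reports no verdict.
The state is a dict: "time": time; "joint_pos": joint angles; "joint_vel": joint speeds; "joint_efforts": joint torques, N m; "tool_pos": TCP position; "tool_rot": TCP orientation; "contact_force": force on the tool from outside, world axes, zero at the start; "ft_torque": the same for the moment, N m; "gripper_width": opening from 0.0 (shut) to 1.0 (fully open).
Only numpy, scipy, OpenCV 4.12 (cv2) and the standard library are available. Lean on these libraries where they do the work, as an engineer would, in place of code of your own. Each camera call takes 0.05 s, during which the arm holds its last target. There are 200 camera calls.

### The job

Fit the open retaining ring onto the shaft of the upturned mixer head: take the ring pliers from their block, put their points into the ring's two eyes, spread the ring no further than it needs, slide it down the shaft until it sits on the hub and let it close fully into the groove, pressing only lightly. Then stand the pliers back in their block. Handle the ring with the pliers only and leave the other things on the table where they are.

Things in the scene. Friction and masses are not known exactly. Their poses are not given: they have to be found in the camera images.
- pliers: Ring pliers, 134 mm tall, 150 g, upright in their block, points down. Origin at the pivot; z up to the handles, y across them, x along the pivot pin. Each handle ends in a black roll (18 mm thick, 22 mm long in x), centred 50 mm above the pivot, 20 mm to either side: 58 mm over both at rest, open above. Squeezing these grips spreads the points.
- pliers_left (a joint): Opening of the pliers, rad turned by each half: 0 at rest, growing as the grips are squeezed; 10 mm less over the grips gives 15 mm more between the points. A spring holds the grips apart: 5 N on each at rest; with the ring spread to pass the shaft (about 36 mm over the grips) it takes about 18 N.
- tip_left (a point): Lower end of the point on the pliers' +y side, 75 mm below the pivot: a pin 4 mm across, 4.5 mm long, under the flat foot (12 mm in x, 10 mm in y) of the jaw. At rest the points are 18 mm apart.
- tip_right (a point): Lower end of the like point on the pliers' -y side.
- block: Black tool block 80 x 100 x 56 mm, fixed, origin at the centre of its underside. One upright well, 15 mm (its x) by 32 mm (its y), 48 mm deep, takes the pliers' jaws; the points stand on its floor, 8 mm above the underside, with the pliers' pivot 83 mm above the underside and x, y as the block's.
- block_hole0 (a point): Centre of the well's mouth, level with the block's top.
- ring: Dark steel external retaining ring, flat on a white board 12 mm thick. Band 52 mm across, 5 mm thick, 36 g; two inner crescents, 34.8 mm apart, grip the groove. Origin at its centre, underside, z up. The open ends are on its -x side, each a 12 mm square lug with a 7 mm square eye right through, the eyes' centres at x -31, y +9 and -9 mm at rest.
- armleft (a joint): Spread of the ring, rad opened by each arm about the ring's back (x +24 mm) against a spring (about 5 N at each eye). 0 closed; touches the shaft at 0.13, passes freely at 0.20 to 0.24 (eyes 39 to 44 mm apart, 3 mm nearer the ring's centre). Over 0.32 (52 mm) it is spoilt. In the groove it closes below 0.06; on the shaft above the groove it stays over 0.10.
- eye_left (a point): Centre of the eye on the ring's +y side, on the lug's upper face; moves with the arm.
- eye_right (a point): Centre of the eye on the ring's -y side, on the lug's upper face; moves with the arm.
- head: Upturned mixer head, fixed: grey base 150 x 150 x 30 mm, round boss to 46 mm; origin at the centre of its underside. On it a flat hub 76 mm across, and the upright steel shaft, 40 mm across, rising 28 mm above the hub (top 4 mm chamfered). The groove, 34 mm across, 7 mm tall, starts at the hub's top: a ring lying on the hub is level with it.
- shaft_axis (a point): Point on the shaft's axis, level with the boss's top, 46 mm above the table. Shaft and hub have end float and are stuck somewhere in it: the hub's top is 60 to 80 mm above the table, not measured, so feel for it.
- washer: Loose steel washer on the board, 52 mm across, 5 mm thick; not needed.
- grease: Small jar 56 mm across, 60 mm tall, standing beyond the board; not needed.
- spanner: Spanner lying beyond the board; not needed.
- driver: Screwdriver lying on the left, near the robot; not needed.

How it is judged:
On the way, in this order (a step that is already met when the one before it is completed fails the run):
1. the ring is carried, spread, clear of the board (height (world z) of ring above 0.035 m and value of joint armleft above 0.1 rad), for 0.2 s.
2. the ring has closed into the shaft's groove (horizontal distance between ring and shaft_axis below 0.006 m and value of joint armleft below 0.07 rad and height (world z) of ring between 0.057 and 0.085 m and angle between ring's own z axis and vertical below 0.1 rad), for 0.2 s.
At the end, for the whole second after the job is handed in: Ring level (0.1 rad) on the shaft, centred within 6 mm, underside 57 to 85 mm above the table, closed in the groove (spread under 0.07 rad); pliers in the block's well, pivot under 90 mm and within 12 mm of the well's centre, upright within 0.15 rad; both at rest (all of step 2 and linear speed of each of ring, pliers below 0.02 m/s and horizontal distance between pliers and block_hole0 below 0.012 m and height (world z) of pliers below 0.09 m and angle between pliers's own z axis and vertical below 0.15 rad); the robot touches nothing.
It fails at once if the ring is overspread (above 0.32 rad, 52 mm between the eyes) (value of joint armleft above 0.32 rad).
It fails at once if the mixer head, hub or shaft is pressed with more than 20 N (contact force between head and anything else above 20 N).
It fails at once if the ring is touched with the fingers (contact force between the fingers and ring above 0.5 N).
It fails at once if a bystander (washer, jar, spanner, screwdriver) is moved by more than 25 mm (distance of any of washer, grease, spanner, driver from where it was at the start of the episode above 0.025 m).
It also fails if it takes over 72 s, if anything falls off the work surface, if the arm or the gripper's body presses on something with over 40 N, if the wrist force passes 120 N, or if a joint passes its speed limit or range.

## Working session

There is one attempt and no reset: what is moved stays moved. The work goes in short steps, Python scripts to look and compute and a tool call to move; the robot and the scene stay as the last step left them, time stands still between calls to the robot, and variables do not carry over. Pictures are saved under pics/ and viewed, about 8 in all and at most 12, crops included, and the job is handed in when it is done.

Besides the shell and the picture viewer there is one more tool, called as name(argument=value, ...) on one line, values as JSON. play_rows: Moves the arm, as the interface text tells. Its arguments: {"type":"object","properties":{"plan":{"type":"array"}},"required":["plan"]}

```bash
ls; mkdir -p pics
cat > h.py <<'E'
import numpy as np, cv2, sys
sys.path.insert(0,'.')
from plant import manip
def grab(n):
    f=manip.grab_frame(n); np.savez('%s.npz'%n,**{k:np.array(v) for k,v in f.items()}); return f
def cloud(f):
    h,w=f['range_z'].shape; v,u=np.mgrid[:h,:w]; d=f['range_z']
    p=np.stack([(u-f['cx'])/f['fx']*d,-(v-f['cy'])/f['fy']*d,-d],-1)
    P=p@np.array(f['rotation']).T+np.array(f['origin']); P[d==0]=np.nan; return P
def ray(f,u,v,z):
    d=np.array(f['rotation'])@np.array([(u-f['cx'])/f['fx'],-(v-f['cy'])/f['fy'],-1.0]); o=np.array(f['origin'])
    return o+d*(z-o[2])/d[2]
def save(f,n,crop=None,s=1):
    im=f['img'][...,::-1]
    if crop: im=im[crop[0]:crop[1],crop[2]:crop[3]]
    cv2.imwrite('pics/'+n,cv2.resize(im,None,fx=s,fy=s,interpolation=cv2.INTER_CUBIC))
E
python3 - <<'E'
from h import *
for n in('top','scene'):
    f=grab(n); save(f,n+'0.png'); print(n,f['fx'],f['cx'],f['cy'],f['origin'],np.round(f['rotation'],3).tolist())
print(manip.state())
E
```

```text
pics
top 405.4328703892412 276.7575432688073 211.73741962132996 [0.50105651 0.00281623 0.93542395] [0.711, 0.017, -0.037, -0.702]
scene 515.9295241241433 285.44614691643096 219.6982543725056 [ 1.10811949 -0.43482555  0.97898114] [0.84, 0.292, 0.145, 0.434]
{'time': 0.1, 'joint_pos': array([-1.42201471e+00,  5.32921687e-02,  1.61414434e+00, -1.35304120e-05,
        1.47600827e+00, -1.19005331e-01]), 'joint_vel': array([ 0.00016054, -0.00244937, -0.00310864,  0.0009347 ,  0.00047073,
        0.00190616]), 'joint_efforts': array([ 7.80731552e-04, -3.94904459e+01, -3.71361458e+01, -9.56718804e-05,
        3.95971758e-03, -1.00397975e-05]), 'tool_pos': array([ 0.16528349, -0.60216745,  0.23019252]), 'tool_rot': array([-0.09374008, -0.70076306, -0.09504944,  0.70079208]), 'contact_force': array([-0.11013807, -0.40103196,  0.14982822]), 'ft_torque': array([-0.01864985,  0.0141747 , -0.02399307]), 'gripper_width': 1.0003795661169759}
```

View pics/top0.png

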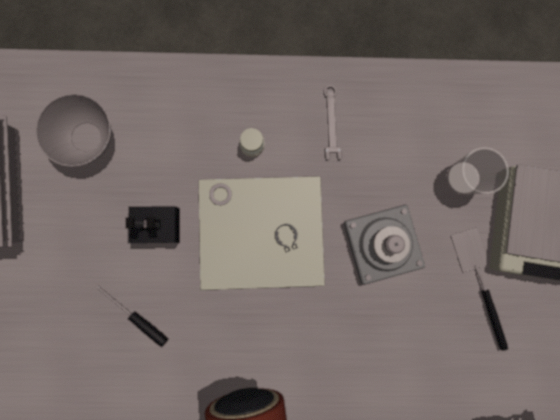

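View pics/scene0.png

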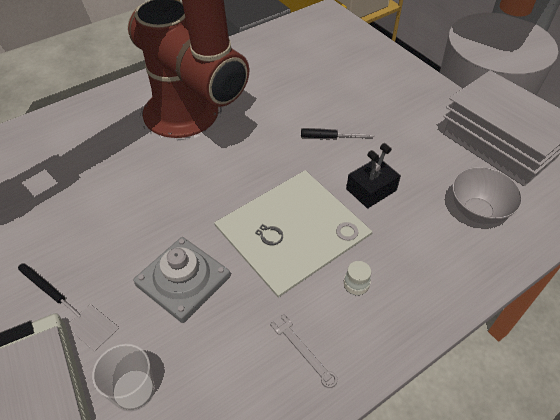

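Run:
```python
from h import *
for n in('top','scene'):
    f=dict(np.load(n+'.npz')); P=cloud(f); g=f['img'].max(-1)
    def rep(name,m):
        m=m.astype(np.uint8); k,l,s,c=cv2.connectedComponentsWithStats(m)
        for i in range(1,k):
            if s[i,4]>25:
                q=P[l==i]; r=cv2.minAreaRect((q[:,:2]*1000).astype(np.float32))
                print(n,name,s[i,4],c[i].round(1),'med',np.nanmedian(q,0).round(4),'rect',np.round(r[0],1),np.round(r[1],1),round(r[2],1))
    X,Y,Z=P[...,0],P[...,1],P[...,2]
    reg=(X>.2)&(X<.75)&(Y>-.45)&(Y<.42)
    rep('blocktop',reg&(g<60)&(abs(Z-.056)<.006)&(Y>.1))
    rep('roll',reg&(Z>.118)&(Z<.15)&(Y>.1))
    rep('ring',(X>.4)&(X<.6)&(Y<.08)&(Y>-.12)&(g<110)&(Z<.03))
    rep('shafttop',reg&(Y<-.1)&(Z>.08))
    rep('hub',reg&(Y<-.1)&(Z>.055)&(Z<.083))
    rep('base',reg&(Y<-.1)&(Z>.02)&(Z<.04))
```

```text
Traceback (most recent call last):
  File "h.py", line 9, in cloud
    P=p@np.array(f['rotation']).T+np.array(f['origin']); P[d==0]=np.nan; return P
      ~^~~~~~~~~~~~~~~~~~~~~~~~~~
ValueError: matmul: Input operand 1 has a mismatch in its core dimension 0, with gufunc signature (n?,k),(k,m?)->(n?,m?) (size 4 is different from 3)
```

```bash
sed -i "s/np.array(f\['rotation'\])/R(f)/g" h.py; sed -i "s/^def grab/from scipy.spatial.transform import Rotation\ndef R(f): return Rotation.from_quat(np.array(f['rotation']),scalar_first=True).as_matrix()\ndef grab/" h.py
cat > m.py <<'E'
from h import *
for n in('top','scene'):
    f=dict(np.load(n+'.npz')); P=cloud(f); g=f['img'].max(-1)
    def rep(name,m):
        m=m.astype(np.uint8); k,l,s,c=cv2.connectedComponentsWithStats(m)
        for i in range(1,k):
            if s[i,4]>25:
                q=P[l==i]; r=cv2.minAreaRect((q[:,:2]*1000).astype(np.float32))
                print(n,name,s[i,4],c[i].round(1),'med',np.nanmedian(q,0).round(4),'rect',np.round(r[0],1),np.round(r[1],1),round(r[2],1))
    X,Y,Z=P[...,0],P[...,1],P[...,2]
    reg=(X>.2)&(X<.75)&(Y>-.45)&(Y<.42)
    rep('blocktop',reg&(g<60)&(abs(Z-.056)<.006)&(Y>.1))
    rep('roll',reg&(Z>.118)&(Z<.15)&(Y>.1))
    rep('ring',(X>.4)&(X<.6)&(Y<.08)&(Y>-.12)&(g<110)&(Z<.03))
    rep('shafttop',reg&(Y<-.1)&(Z>.08))
    rep('hub',reg&(Y<-.1)&(Z>.055)&(Z<.083))
    rep('base',reg&(Y<-.1)&(Z>.02)&(Z<.04))
E
python3 m.py
```

```text
top blocktop 1397 [152.9 224.9] med [0.5324 0.2412 0.0552] rect [537.8 247.8] [75.8 99.1] 0.6
top roll 113 [129.7 222. ] med [0.5384 0.2658 0.1393] rect [538.4 267.9] [19.8 16.9] 2.2
top roll 99 [150. 222.] med [0.5389 0.2265 0.1394] rect [538.9 227.8] [19.8 16.2] 1.5
top ring 42 [293.1 231.1] med [ 0.5282 -0.0631  0.0163] rect [528.8 -61.1] [33.4  9.3] 25.5
top ring 42 [277.1 237.9] med [ 0.5119 -0.0248  0.0158] rect [512.  -24.9] [31.5  8.8] 20.6
top shafttop 252 [466.3 173.1] med [ 0.6496 -0.4206  0.0964] rect [ 659.4 -429.8] [94.7 38. ] 0.6
top shafttop 333 [393.9 243.8] med [ 0.5014 -0.2638  0.1026] rect [ 501.2 -266.4] [39.6 37.6] 90.0
top hub 176 [460.3 177.1] med [ 0.6456 -0.4198  0.0694] rect [ 652.9 -425.9] [82.6 25.6] 11.0
top hub 710 [389.2 243.6] med [ 0.5016 -0.2583  0.0756] rect [ 501.8 -266.8] [75.6 75.2] 45.5
top base 102 [453.6 179.9] med [ 0.6468 -0.4237  0.029 ] rect [ 652.8 -430.1] [76.  23.3] 12.9
top base 2295 [382.1 244. ] med [ 0.4996 -0.2506  0.0296] rect [ 501.8 -267.2] [150.3 150.5] 15.9
scene blocktop 886 [373.7 177.4] med [0.5474 0.2397 0.0571] rect [539
[... 382 characters left out ...]
264. ] [39.2 52. ] 71.3
scene shafttop 373 [136.6 360.1] med [ 0.6468 -0.4277  0.097 ] rect [ 661.  -429.9] [96.2 40. ] 0.0
scene hub 665 [179. 267.] med [ 0.5174 -0.273   0.0766] rect [ 503.5 -265.8] [75.1 76.9] 82.1
scene hub 193 [131.9 355.4] med [ 0.6273 -0.4313  0.0702] rect [ 638.5 -428. ] [59.4 13.8] 36.7
scene hub 93 [146.9 385.2] med [ 0.6992 -0.4346  0.0702] rect [ 691.  -428.9] [ 9.8 50.8] 45.0
scene base 2237 [182.5 282.5] med [ 0.5395 -0.2845  0.031 ] rect [ 502.5 -266. ] [152.4 149.7] 15.9
scene base 95 [135.4 365.2] med [ 0.6303 -0.4344  0.0302] rect [ 635.1 -432.6] [45.   8.6] 43.9
scene base 52 [149.7 391.6] med [ 0.6956 -0.4363  0.0298] rect [ 689.9 -431.9] [ 6.9 43.2] 43.6
```

```bash
cat >> h.py <<'E'
def to(xyz,ydir_deg=None):
    s=manip.state(); T=Rotation.from_quat(s['tool_rot'],scalar_first=True).as_matrix()
    d=T.T@(np.array(xyz)-s['tool_pos'])*1000; a=0
    yw=np.degrees(np.arctan2(T[1,1],T[0,1]))
    if ydir_deg is not None:
        a=(ydir_deg-yw+90)%180-90; a=-a  # tool x down: +turn lowers yaw
    print('t',round(s['time'],2),'pos',s['tool_pos'].round(4),'yaw_y',yw.round(2),'xdir',T[:,0].round(4),'J6',s['joint_pos'][5].round(3),'w',round(float(s['gripper_width']),3),'F',s['contact_force'].round(1))
    print('shift',d.round(1),'turn',np.radians(a).round(4))
E
python3 - <<'E'
from h import *
to([.5,-.045,.30],90); 
f=dict(np.load('top.npz')); save(f,'t1.png',(205,265,255,325),8)
E
```

```text
t 0.1 pos [ 0.1653 -0.6022  0.2302] yaw_y -74.66 xdir [-3.0e-04  1.8e-03 -1.0e+00] J6 -0.119 w 1.0 F [-0.1 -0.4  0.1]
shift [ -68.9 -448.9 -470.2] turn 0.2678
```

View pics/t1.png

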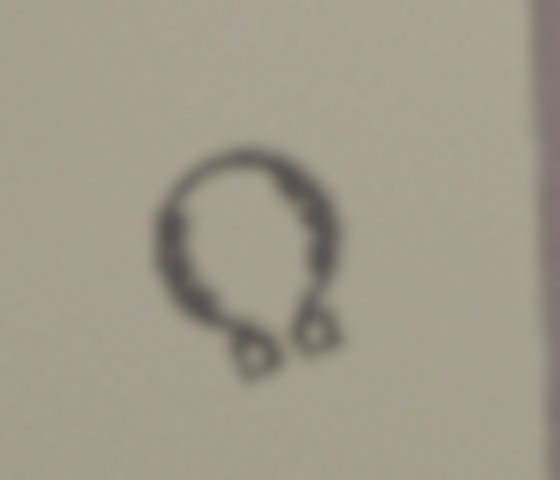

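play_rows(plan=[[-10,-15,-15,0,-1],[-30,-55,-58,0,-1],[-40,-97,-101,0,-1],[-50,-139,-145,0,-1],[-60,-180,-189,0,-1],[-69,-222,-233,0,-1],[-69,-240,-251,0,-1],[-69,-240,-251,0,-1]])

```text
time: 1.1
tool_pos: [0.3445, -0.3035, 0.3001]
tool_rot: [-0.096, -0.701, -0.095, 0.701]
contact_force: [-0.2, -0.6, -0.6]
gripper_width: 0.999
```

play_rows(plan=[[0,-20,-20,0.03,-1],[0,-60,-62,0.09,-1],[0,-101,-105,0.15,-1],[0,-142,-148,0.2,-1],[0,-180,-188,0.25,-1],[0,-209,-219,0.268,-1],[0,-209,-219,0.268,-1],[0,-209,-219,0.268,-1]])

```text
time: 2.1
tool_pos: [0.4996, -0.0464, 0.2997]
tool_rot: [0.0, -0.707, 0.001, 0.708]
contact_force: [-0.8, -0.3, -0.2]
gripper_width: 1.0
```

Run:
```python
from h import *
f=grab('wrist'); save(f,'w1.png'); print(f['origin'],R(f).round(3).tolist(),f['fx'])
f=dict(np.load('top.npz')); print(ray(f,286.9,249.4,.017),ray(f,294.6,246.2,.017),ray(f,285.9,235,.017))
to([.539,.248,.25],90)
```

```text
[ 0.57248639 -0.04725472  0.44255641] [[-0.001, 0.959, 0.284], [-1.0, -0.001, 0.0], [0.0, -0.284, 0.959]] 368.1827887644511
[ 0.48650616 -0.04738212  0.017     ] [ 0.49389018 -0.06474885  0.017     ] [ 0.51895462 -0.04482846  0.017     ]
t 2.15 pos [ 0.4995 -0.0467  0.2999] yaw_y -90.11 xdir [-9.e-04 -4.e-04 -1.e+00] J6 1.331 w 0.997 F [-0.1 -0.2  1. ]
shift [  49.8 -294.8  -39. ] turn -0.0019
```

View pics/w1.png

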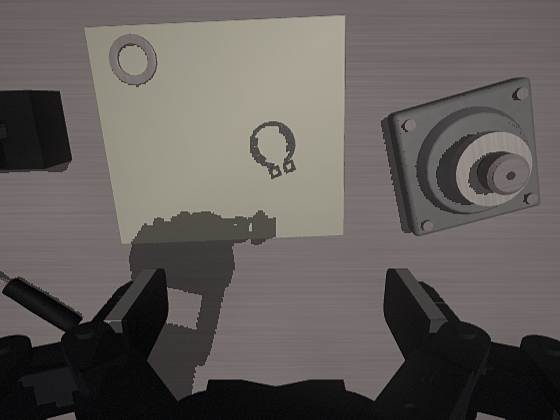

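```bash
cat > eyes.py <<'E'
from h import *
f=dict(np.load('wrist.npz')); g=f['img'].max(-1); 
c=g[100:200,230:320]; c=cv2.resize(c,None,fx=8,fy=8,interpolation=cv2.INTER_CUBIC)
for th in(90,110,130):
    m=(c<th).astype(np.uint8)
    cs,hr=cv2.findContours(m,cv2.RETR_CCOMP,cv2.CHAIN_APPROX_NONE)
    for k,h in zip(cs,hr[0]):
        a=cv2.contourArea(k)
        if 200<a<40000:
            M=cv2.moments(k); u,v=M['m10']/a,M['m01']/a; u,v=(u+.5)/8-.5+230,(v+.5)/8-.5+100
            print(th,'hole' if h[3]>=0 else 'outer',a/64,round(u,1),round(v,1),ray(f,u,v,.015).round(4))
E
python3 eyes.py
```

```text
90 hole 30.3125 274.5 171.6 [ 0.489  -0.0463  0.015 ]
90 hole 30.9453125 288.3 166.0 [ 0.4957 -0.0625  0.015 ]
90 hole 4.984375 257.9 154.8 [ 0.5088 -0.027   0.015 ]
90 hole 3.71875 254.1 146.2 [ 0.5188 -0.0228  0.015 ]
90 hole 4.375 281.0 125.2 [ 0.5425 -0.0537  0.015 ]
110 hole 25.3125 274.5 171.7 [ 0.4889 -0.0463  0.015 ]
110 hole 25.5859375 288.4 165.9 [ 0.4957 -0.0625  0.015 ]
130 hole 21.1953125 274.6 171.7 [ 0.4889 -0.0463  0.015 ]
130 hole 21.4765625 288.4 165.9 [ 0.4958 -0.0626  0.015 ]
```

play_rows(plan=[[0,-20,-3,0,-1],[0,-70,-10,0,-1],[10,-125,-18,0,-1],[20,-180,-25,0,-1],[30,-235,-32,0,-1],[40,-280,-38,0,-1],[50,-295,-39,0,-1],[50,-295,-39,0,-1]])

```text
time: 3.15
tool_pos: [0.5385, 0.2486, 0.2489]
tool_rot: [-0.0, -0.706, 0.001, 0.708]
contact_force: [-0.1, -0.4, 0.0]
gripper_width: 1.001
```

Run:
```python
from h import *
f=grab('wrist'); save(f,'w2.png'); P=cloud(f)
m=((P[...,2]>.125)&(P[...,2]<.16)&(abs(P[...,1]-.248)<.05)&(abs(P[...,0]-.54)<.04)).astype(np.uint8)
k,l,s,c=cv2.connectedComponentsWithStats(m)
for i in range(1,k):
    if s[i,4]>50:
        q=P[l==i]; r=cv2.minAreaRect((q[:,:2]*1000).astype(np.float32)); print(s[i,4],c[i],q.min(0).round(4),q.max(0).round(4),r)
to([.539,.248,.114],90)
```

```text
813 [246.11070111 210.02829028] [0.5209 0.2603 0.126 ] [0.544  0.278  0.1439] ((532.4362182617188, 269.1645812988281), (17.71653938293457, 23.086139678955078), 89.9415512084961)
811 [300.65721332 208.77311961] [0.5216 0.2201 0.1271] [0.5448 0.2378 0.1438] ((533.279296875, 228.87530517578125), (23.115623474121094, 17.681594848632812), 0.8001280426979065)
t 3.2 pos [0.5389 0.2481 0.2498] yaw_y -90.09 xdir [-0.001  -0.0011 -1.    ] J6 1.879 w 0.998 F [-0.   0.4  0.5]
shift [135.8  -0.   -0.2] turn -0.0015
```

View pics/w2.png

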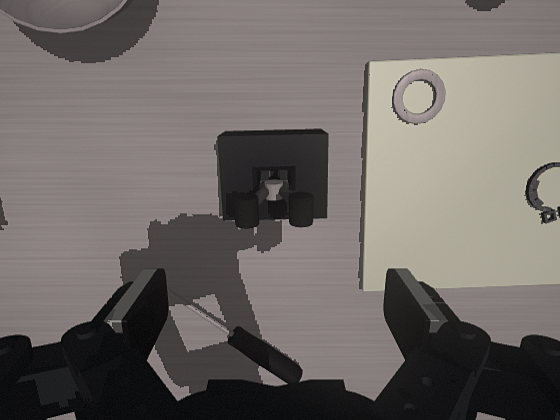

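play_rows(plan=[[20,0,1,0,-1],[50,0,1,0,-1],[80,0,1,0,-1],[105,0,1,0,-1],[125,0,1,0,-1],[138,0,1,0,-1],[139,0,1,0,-1],[139,0,1,0,-1]])

```text
time: 4.2
tool_pos: [0.5385, 0.2498, 0.1123]
tool_rot: [-0.0, 0.708, 0.0, -0.707]
contact_force: [0.4, 0.6, 0.1]
gripper_width: 1.004
```

play_rows(plan=[[0,0,0,0,-0.7],[0,0,0,0,-0.5],[0,0,0,0,-0.37],[0,0,0,0,-0.36],[0,0,0,0,-0.35],[0,0,0,0,-0.34],[0,0,0,0,-0.34]])

```text
time: 5.08
tool_pos: [0.5382, 0.2498, 0.1118]
tool_rot: [-0.0, 0.707, 0.0, -0.707]
contact_force: [-0.3, 0.4, 3.7]
gripper_width: 0.672
```

```bash
cat > look.py <<'E'
from h import *
import sys
to([.539,.248,.114],90)
n=sys.argv[1]
f=grab('scene'); P=cloud(f); np.savez('c.npz',P=P)
x,y,z=[float(a) for a in sys.argv[2:5]]; d=R(f).T@(np.array([x,y,z])-f['origin']); u=int(f['cx']-f['fx']*d[0]/d[2]); v=int(f['cy']+f['fy']*d[1]/d[2])
u=min(max(u,50),510); v=min(max(v,50),370)
print('crop',u-50,v-50); save(f,n+'.png',(v-50,v+50,u-50,u+50),6)
E
python3 look.py s2 .54 .248 .1
```

```text
t 5.08 pos [0.5382 0.2498 0.1118] yaw_y -90.01 xdir [ 8.e-04  4.e-04 -1.e+00] J6 1.88 w 0.672 F [-0.3  0.4  3.7]
shift [-2.2  1.8 -0.8] turn -0.0002
crop 326 112
```

View pics/s2.png

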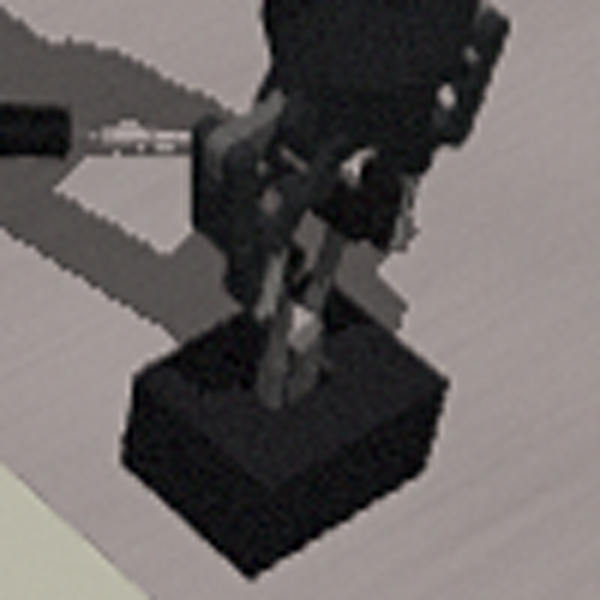

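play_rows(plan=[[0,0,0,0,-0.32],[0,0,0,0,-0.32],[-10,0,0,0,-0.32],[-25,0,0,0,-0.32],[-42,0,0,0,-0.32],[-60,0,0,0,-0.32],[-80,0,0,0,-0.32],[-80,0,0,0,-0.32]])

```text
time: 6.12
tool_pos: [0.5394, 0.2502, 0.1946]
tool_rot: [-0.001, 0.709, 0.001, -0.705]
contact_force: [0.2, -0.2, -1.1]
gripper_width: 0.661
```

Run:
```python
from h import *
to([.4913,-.0552,.160],112.5)
```

```text
t 6.12 pos [0.5394 0.2502 0.1946] yaw_y -90.01 xdir [ 0.0052  0.0016 -1.    ] J6 1.88 w 0.661 F [ 0.2 -0.2 -1.1]
shift [ 33.9 305.4  48.3] turn -0.3928
```

play_rows(plan=[[0,15,2,0,-0.32],[0,55,9,-0.03,-0.32],[0,105,17,-0.1,-0.32],[0,155,25,-0.17,-0.32],[0,205,33,-0.25,-0.32],[0,255,41,-0.32,-0.32],[0,290,46,-0.37,-0.32],[0,305,48,-0.393,-0.32]])

```text
time: 7.12
tool_pos: [0.4882, -0.0576, 0.1899]
tool_rot: [-0.137, -0.693, -0.137, 0.695]
contact_force: [0.1, 0.1, -1.4]
gripper_width: 0.657
```

play_rows(plan=[[10,0,0,0,-0.34],[20,0,0,0,-0.34],[32,0,0,0,-0.34],[34,0,0,0,-0.34],[34,0,0,0,-0.34],[34,0,0,0,-0.34]])

```text
time: 7.88
tool_pos: [0.4902, -0.0552, 0.1579]
tool_rot: [0.138, 0.694, 0.138, -0.693]
contact_force: [0.2, -0.2, -1.3]
gripper_width: 0.672
```

Run:
```python
from h import *
to([.4913,-.0552,.160],112.5)
f=grab('wrist'); g=grab('scene')
a=cv2.resize(f['img'][170:420,200:360],None,fx=2.5,fy=2.4)[...,::-1]
b=cv2.resize(g['img'][150:270,210:320],None,fx=3.6,fy=5)[...,::-1]
b=cv2.resize(b,(400,600)); a=cv2.resize(a,(400,600))
cv2.imwrite('pics/d.png',np.hstack([a,b]))
```

```text
t 7.88 pos [ 0.4902 -0.0552  0.1579] yaw_y -67.48 xdir [ 9.e-04 -2.e-04 -1.e+00] J6 0.914 w 0.672 F [ 0.2 -0.2 -1.3]
shift [-2.1  0.4 -1. ] turn 0.0004
```

View pics/d.png

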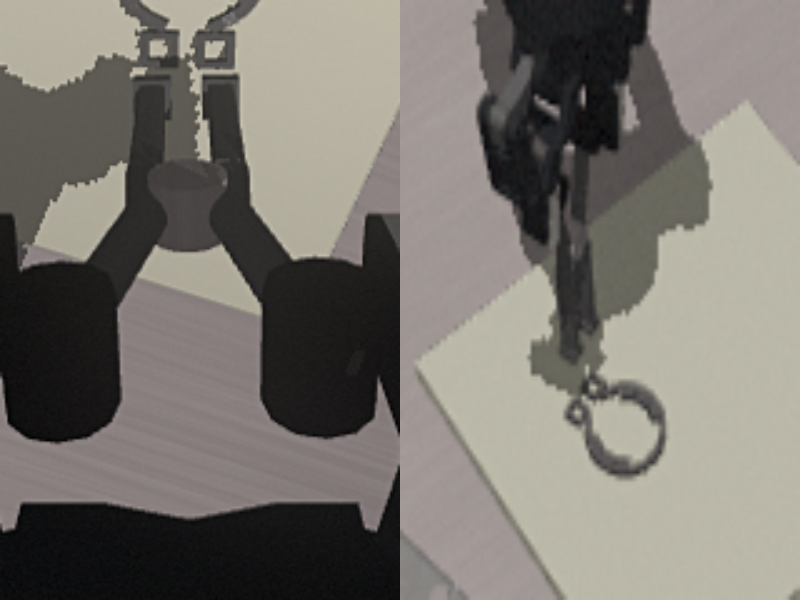

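```bash
cat > rel.py <<'E'
from h import *
f=dict(np.load('wrist.npz')); P=cloud(f); s=manip.state(); T=Rotation.from_quat(s['tool_rot'],scalar_first=True).as_matrix()
Q=(P-s['tool_pos'])@T*1000   # tool coords mm (x down)
g=f['img'].max(-1)
m=(Q[...,0]>70)&(Q[...,0]<115)&(abs(Q[...,1])<35)&(abs(Q[...,2])<25)&(P[...,2]>.03)
k,l,st,c=cv2.connectedComponentsWithStats(m.astype(np.uint8))
for i in range(1,k):
    if st[i,4]>30:
        q=Q[l==i]; print(st[i],c[i].round(1))
        for a in range(70,115,4):
            r=q[(q[:,0]>=a)&(q[:,0]<a+4)]
            if len(r)>2: print('  x',a,len(r),'y',r[:,1].min().round(1),r[:,1].max().round(1),'z',r[:,2].min().round(1),r[:,2].max().round(1))
c=g[150:220,230:320]; c=cv2.resize(c,None,fx=8,fy=8,interpolation=cv2.INTER_CUBIC); 
for th in(70,90,110):
    cs,hr=cv2.findContours((c<th).astype(np.uint8),cv2.RETR_CCOMP,cv2.CHAIN_APPROX_NONE)
    for k,h in zip(cs,hr[0]):
        a=cv2.contourArea(k)
        if 1000<a<20000 and h[3]>=0:
            M=cv2.moments(k); u,v=(M['m10']/a+.5)/8-.5+230,(M['m01']/a+.5)/8-.5+150
            w=ray(f,u,v,.017); print(th,a/64,round(u,1),round(v,1),w.round(4),'tool',((w-s['tool_pos'])@T*1000).round(1))
E
python3 rel.py
```

```text
[253 201  15  23 257] [260.4 209.2]
  x 70 31 y -12.3 -5.5 z -3.8 1.0
  x 74 30 y -12.4 -5.5 z -3.7 -1.7
  x 78 22 y -12.6 -5.7 z -4.0 -2.4
  x 82 23 y -12.3 -5.8 z -3.9 -2.4
  x 86 20 y -12.4 -5.9 z -4.4 -3.1
  x 90 30 y -14.1 -4.7 z -5.2 1.7
  x 94 90 y -14.2 -4.7 z -5.7 6.5
  x 98 11 y -14.3 -4.8 z -5.4 -4.9
[281 201  15  20 255] [287.8 209.1]
  x 70 24 y 6.2 12.9 z -3.7 -2.1
  x 74 27 y 6.3 12.5 z -4.1 -3.1
  x 78 20 y 6.3 12.8 z -4.1 -2.9
  x 82 32 y 5.8 12.2 z -4.5 3.3
  x 86 21 y 5.8 12.4 z -4.5 4.5
  x 90 32 y 4.7 14.1 z -6.0 3.9
  x 94 94 y 4.7 14.3 z -5.9 6.8
  x 98 5 y 4.7 13.6 z -5.3 -5.2
90 65.7578125 285.1 190.0 [ 0.496  -0.0624  0.017 ] tool [140.9   8.6  -2.6]
90 65.171875 263.0 189.5 [ 0.4897 -0.046   0.017 ] tool [140.9  -9.   -3. ]
110 26.7890625 254.7 199.4 [ 0.4796 -0.043   0.017 ] tool [140.9 -15.6   5.2]
110 55.6953125 285.0 189.9 [ 0.496  -0.0623  0.017 ] tool [140.9   8.5  -2.6]
110 52.9765625 262.7 189.6 [ 0.4895 -0.0458  0.017 ] tool [140.9  -9.2  -2.8]
```

play_rows(plan=[[0,0,-1,0,-0.35],[0,0,-2.5,0,-0.35],[10,-0.2,-2.5,0,-0.35],[20,-0.2,-2.5,0,-0.35],[28,-0.2,-2.5,0,-0.35],[31,-0.2,-2.5,0,-0.35],[31,-0.2,-2.5,0,-0.35]])

```text
time: 8.85
tool_pos: [0.4919, -0.0542, 0.126]
tool_rot: [-0.138, -0.693, -0.138, 0.694]
contact_force: [-0.4, -0.7, -1.2]
gripper_width: 0.675
```

```bash
python3 - <<'E'
from h import *
to([.4913,-.0552,.160],112.5)
f=grab('wrist'); g=grab('scene')
a=cv2.resize(f['img'][160:240,230:320],(400,400),interpolation=cv2.INTER_CUBIC)
b=cv2.resize(g['img'][200:260,240:300],(400,400),interpolation=cv2.INTER_CUBIC)
cv2.imwrite('pics/d2.png',np.hstack([a,b])[...,::-1])
E
python3 rel.py
```

```text
t 8.85 pos [ 0.4919 -0.0542  0.126 ] yaw_y -67.49 xdir [-6.e-04  2.e-04 -1.e+00] J6 0.918 w 0.675 F [-0.4 -0.7 -1.2]
shift [-34.    0.7   1. ] turn 0.0001
[254 202  15  18 234] [261.2 209.9]
  x 70 25 y -12.5 -5.6 z -3.2 -1.7
  x 74 25 y -12.0 -5.7 z -3.3 -2.1
  x 78 22 y -12.3 -5.8 z -3.5 -2.2
  x 82 21 y -12.5 -6.0 z -3.4 -2.6
  x 86 22 y -12.6 -6.1 z -3.7 -2.5
  x 90 30 y -13.6 -4.3 z -4.9 5.2
  x 94 89 y -13.9 -4.3 z -5.1 6.9
[280 202  15  24 234] [287.  209.9]
  x 70 27 y 5.9 12.1 z -3.4 -2.5
  x 74 32 y 5.4 12.3 z -3.4 5.0
  x 78 25 y 5.5 11.9 z -3.8 4.6
  x 82 24 y 5.6 12.0 z -3.9 -2.9
  x 86 20 y 5.6 12.2 z -4.2 -3.1
  x 90 20 y 5.7 11.8 z -4.9 -3.3
  x 94 86 y 3.8 13.3 z -5.4 7.1
90 17.1328125 263.1 199.7 [ 0.4919 -0.0458  0.017 ] tool [109.7  -8.1  -2.8]
```

View pics/d2.png

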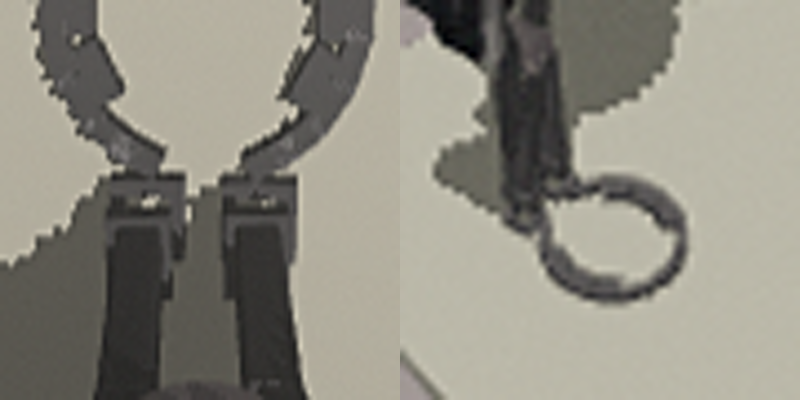

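```bash
cat > lug.py <<'E'
from h import *
f=dict(np.load('wrist.npz')); P=cloud(f); s=manip.state(); T=Rotation.from_quat(s['tool_rot'],scalar_first=True).as_matrix()
Q=(P-s['tool_pos'])@T*1000; g=f['img'].max(-1)
for v in range(190,216):
    row=''
    for u in range(250,300):
        x=Q[v,u,0]; bx=1000*(s['tool_pos'][2]-.012)
        row+= 'F' if x<bx-8 else ('r' if g[v,u]<110 else '.')
    print(v,'z%.1f'%Q[v,275,2],row)
for v in(196,198,200,202,204,206):
    for a,b in((250,275),(275,300)):
        d=[u for u in range(a,b) if g[v,u]<110]
        if d: print(v,ray(f,d[0]-.5,v,.017)@T[:,1]*1000-s['tool_pos']@T[:,1]*1000,ray(f,d[-1]+.5,v,.017)@T[:,1]*1000-s['tool_pos']@T[:,1]*1000,'z',(ray(f,d[0],v,.017)-s['tool_pos'])@T[:,2]*1000)
E
python3 lug.py
```

```text
190 z-8.7 ....r.r..rrrrrrrr.................rrrrrrrrrrrrrr..
191 z-7.9 ....rrr..rrrrrrrr.................rrrrrrrrrrrrr...
192 z-7.4 .....rrrrrrrrrrr..................rrrrrrrrrrr.....
193 z-6.4 ........rrrrrrrr..................rrrrrrrrrr......
194 z-5.8 .....rr.rrrrrrrr..r..............r.rrrrrrr........
195 z-5.0 .....rrrrrrrrrrrrrrrrr........rrrrrrrrrrrrrrrrr...
196 z-4.2 ..rrrrrrrrrrrrrrrrrrrr.......rrrrrrrrrrrrrrrrrr...
197 z-3.3 ..rrrrrrrrrrrrrrrrrrrr...r...rrrrrrrrrrrrrrrrrr...
198 z-2.4 .rrrrrrrrrrrrrrrrrrrr....rrrrrrrrrrrrrrrrrrrrrr...
199 z-2.2 .rrrrrrrrrrrr...rrrrrr...rrrrrrrrrrrrrrrrrrrrrr...
200 z-1.4 rrrrrrrrrrrr....rrrrrrrrrrrrrrrrrrrrrrr...rrrrr...
201 z-0.4 rrrrFFFFFFFFFFFFFFFrrr.rrrrrrrFFFFFFFFFFFFFFFrr...
202 z0.2 rrrrFFFFFFFFFFFFFFFrr..rrrrrrrFFFFFFrFFFFFFFFrr...
203 z0.5 rrrrFFFFFFFFFFFFFFFrr..rrrrrrrFFFFFFFFFFFFFFFrr...
204 z1.5 rrrrFFFFFFFFFFFFFFFrrr.rrrrrrrFFFFFFFFFFFFFFFrr...
205 z2.5 rrrrFFFFFFFFFFFFFFFrrrrrrrrrrrFFFFFFFFFFFFFFFrr...
206 z3.2 rrrrFFFFFFFFFFFFFFFrrrrrrrrrrrFFFFFFFFFFFFFFFrr...
207 z3.9 rrrrFFFFFFFFFFFFFFFrrrrrrrrrrrFFFFFFFFFFFFFFFrr...
208 z4.5
[... 541 characters left out ...]
8614986959381667 15.59041443698078 z -5.534573815976851
198 -16.96751454365463 -2.800884107295559 z -4.059299803221919
198 0.0323656482946717 15.614784517921947 z -4.068568288405218
200 -17.704537594739833 0.03194896157052085 z -2.5897132932340776
200 0.03194896157052085 15.639232372492359 z -2.599424678496864
202 -17.73330408871513 0.031530942892032954 z -1.115816498618544
202 0.031530942892032954 15.663758373591946 z -1.1255848997108584
204 -17.76216268564349 0.03111158586236229 z 0.3627993337347162
204 0.03111158586236229 15.688362896508693 z 0.35297360120086224
206 -17.79111382856931 0.030690884043906408 z 1.846156903879685
206 0.030690884043906408 15.713046318937302 z 1.8362735221330058
```

play_rows(plan=[[0,0.6,-1.2,0,-0.35],[0,0.6,-1.2,0,-0.35],[2,0.6,-1.2,0,-0.35],[4,0.6,-1.2,0,-0.35],[6,0.6,-1.2,0,-0.35],[7,0.6,-1.2,0,-0.35],[7,0.6,-1.2,0,-0.35]])

```text
time: 9.82
tool_pos: [0.4933, -0.0543, 0.1192]
tool_rot: [-0.138, -0.693, -0.138, 0.694]
contact_force: [0.5, -1.3, -2.0]
gripper_width: 0.676
```

```bash
cat > w.py <<'E'
from h import *
to([.4913,-.0552,.116],112.5)
f=grab('wrist')
E
python3 w.py; python3 lug.py; python3 rel.py
```

```text
t 9.82 pos [ 0.4933 -0.0543  0.1192] yaw_y -67.5 xdir [-3.e-04  1.e-04 -1.e+00] J6 0.918 w 0.676 F [ 0.5 -1.3 -2. ]
shift [3.2 0.1 2.2] turn 0.0001
190 z-10.7 rrrrrrrrr.................................rrrrrrrr
191 z-10.0 rrrrrrrrrrr.............................rrrrrrrrrr
192 z-9.6 rrrr.rrrrrrrr.........................rrrr..rrrrrr
193 z-8.4 ..rrrrr.rrrrrrr...................rrrrrrrrrrrrrrr.
194 z-7.7 ...rrrr.rrrrrrrr..................rrrrrrrrrrrrrr..
195 z-7.1 ...rrrrrrrrrrrrr..................rrrrrrrrrrrrr...
196 z-6.7 ...rrrrrrrrrrrr..................rrrrrrrrrrrr.....
197 z-5.6 ......rrrrrrrrr..................rrrrrrrrrrr......
198 z-4.8 ......rrrrrrrrr.................rrrrrrrrr.........
199 z-4.4 ...rrrrrrrrrrrrrrrrrr........rrrrrrrrrrrrr.rrr....
200 z-3.5 .rrrrrrrrrrrrrrrrrrrr........rrrrrrrrrrrrrrrrr....
201 z-2.4 rrrrFrrrFFFFFFFrFrFrr.......rrFFFFFFFFFFFFFFFrr...
202 z-2.2 rrrrFFFFFFFFFFFFFFFrr....r..rrFFFFFFFFFFFFFFFr....
203 z-1.6 rrrrFFFFFFFFFFFFFFFrr...rrrrrrFFFFFFFFFFFFFFFr....
204 z-0.7 rrrrFFFFFFFFFFFFFFFrr...rrrrrrFFFFFFFFFFFFFFFr....
205 z0.4 rrrrFFFFFFFFFFFFFFFrr..rrr
[... 1102 characters left out ...]
6075573625 z -3.4160417960473644
204 -16.952131718680334 0.3609880471719009 z -1.9691009669067305
204 0.3609880471719009 14.903662257469364 z -1.9774777032537856
206 -16.980279573518715 0.3605703591642566 z -0.5258965535821996
206 0.3605703591642566 14.926536799099154 z -0.5343054188147054
[254 207  12  12 116] [259.9 212.4]
  x 70 28 y -12.2 -5.3 z -3.4 -2.1
  x 74 26 y -11.8 -5.5 z -3.5 -2.1
  x 78 21 y -11.9 -5.6 z -3.5 -2.6
  x 82 24 y -12.1 -5.7 z -3.8 -3.0
  x 86 17 y -12.4 -5.8 z -3.9 -2.4
[283 207  12  20 123] [287.7 212.7]
  x 70 25 y 6.2 12.4 z -3.8 -2.8
  x 74 32 y 5.7 12.7 z -3.9 4.7
  x 78 27 y 5.8 12.1 z -4.0 5.8
  x 82 22 y 5.9 12.3 z -4.1 -3.0
  x 86 17 y 5.9 12.5 z -4.2 -3.1
```

play_rows(plan=[[1,0,-0.4,0,-0.35],[2,0,-0.4,0,-0.35],[2.5,0,-0.4,0,-0.35],[2.5,0,-0.4,0,-0.35]])

```text
time: 10.38
tool_pos: [0.4939, -0.0541, 0.117]
tool_rot: [0.138, 0.694, 0.138, -0.693]
contact_force: [-0.1, 0.1, -0.4]
gripper_width: 0.673
```

```bash
python3 w.py; python3 lug.py|head -26
```

```text
t 10.38 pos [ 0.4939 -0.0541  0.117 ] yaw_y -67.49 xdir [ 3.e-04  0.e+00 -1.e+00] J6 0.919 w 0.673 F [-0.1  0.1 -0.4]
shift [ 1.  -0.   2.8] turn 0.0001
190 z-11.6 rrrrrr.....................................rrrrrr.
191 z-10.8 rrrrrrrr..................................rrrrrrrr
192 z-10.2 rrrrrrrrrr...............................rrrrrrrrr
193 z-9.4 rrrrrrrrrrrr..........................rrrrrrrrrrrr
194 z-8.8 rrrrrrr.rrrrrr.......................rrrr.rrrrrrrr
195 z-8.0 ..r.rrrrrrrrrrr...................rrrrrrrrrrrrrrr.
196 z-7.3 ..rrrrrrrrrrrrrr..................rrrrrrrr.r.rrr..
197 z-6.6 ..rrrrrrrrrrrrrr.................rrrrrrrrrrrrrr...
198 z-5.4 ....rrrrrrrrrrr..................rrrrrrrrrrrr.....
199 z-4.9 ....rrrrrrrrrrr..................rrrrrrrrr........
200 z-4.1 ....rrrrrrrrrrr.rr.r.........rrrrrrrrrrrrrr.......
201 z-4.1 r..rrrrrrrrrrrrrrrrrr....r...rrrrrrrrrrrrrrrrr....
202 z-3.2 rrrrFrFrrrrrrFFrFFrr.....rrrrrFFFFrFFFFrFFFFFr....
203 z-2.3 rrrrFFFFFFFFFFFFFFFr......rrrrFFFFFFFFFFFFFFFr....
204 z-1.5 rrrrFFFFFFFFFFFFFFFr.......rrrFFFFrFFFFFFFFFFr....
205 z-0.4 rrrrFFFFFFFFFFFFFFFr...r...rrrFFFFFFFFFFFFFFFr....
206 z0.2 rrrrFFFFFFFFFFFFFFFr...r...rrrFFFFFFFFFFFFFFFr....
207 z1.0 rrrrFFFFFFFFFFFFFFFrr..rrrrrrrFFFFFFFFFFFFFFFr....
208 z1.2 rrrrFFFFFFFFFFFFFFFrr..rrrrrrrFFFFFFFFFFFFFFFr....
209 z2.6 rrrrFFFFFFFFFFFFFFFrrrrrrrrrrrFFFFFFFFFFFFrFFr....
210 z3.2 rrrrFFFFFFFFFFFFFFFrrrrrrrrrrrFFFFFFFFFFFFFFFr....
211 z3.8 rrrrFFFFFFFFFFFFFFFrrrrrrrrrrrFFFFFFFFFFFFFFFr....
212 z4.7 rrrrFFFFFFFFFFFFFFFrrrrrrrrrrrFFFFFFFFFFFFFFFr....
213 z5.1 rrrrFFFFFFFFFFFFFFFrrrrrrrrrrrFFFFFFFFFFFFFFFr....
214 z6.0 rrrrFFFFFFFFFFFFFFFrrrrrrrrrrrFFFFFFFFFFFFFFFr....
215 z7.1 rrrrFFFFFFFFFFFFFFFrrrrrrrrrrrFFFFFFFFFFFFFFFr....
```

play_rows(plan=[[0,0,0,0,-0.32],[-0.2,0,0,0,-0.29],[-0.4,0,0,0,-0.26],[-0.7,0,0,0,-0.23],[-1,0,0,0,-0.2],[-1,0,0,0,-0.2],[-1,0,0,0,-0.2]])

```text
time: 11.3
tool_pos: [0.4944, -0.0539, 0.1189]
tool_rot: [0.138, 0.694, 0.138, -0.693]
contact_force: [-1.0, 1.0, 6.0]
gripper_width: 0.6
```

```bash
python3 - <<'E'
from h import *
to([.4913,-.0552,.116],112.5)
f=grab('wrist'); g=grab('scene')
a=cv2.resize(f['img'][160:240,220:330],(440,400),interpolation=cv2.INTER_CUBIC)
b=cv2.resize(g['img'][205:255,235:295],(360,400),interpolation=cv2.INTER_CUBIC)
cv2.imwrite('pics/d3.png',np.hstack([a,b])[...,::-1])
E
python3 rel.py
```

```text
t 11.3 pos [ 0.4944 -0.0539  0.1189] yaw_y -67.5 xdir [ 1.3e-03  6.0e-04 -1.0e+00] J6 0.919 w 0.6 F [-1.  1.  6.]
shift [2.9 0.  3.3] turn -0.0
[249 209  12  11 108] [254.2 214.1]
  x 70 26 y -15.3 -8.4 z -2.7 -1.0
  x 74 23 y -15.5 -8.5 z -2.4 -1.0
  x 78 26 y -15.8 -9.3 z -2.8 -1.6
  x 82 25 y -16.1 -9.5 z -2.8 -1.7
  x 86 8 y -16.3 -10.4 z -2.7 -1.8
[286 208  12  12 111] [291.3 213.7]
  x 70 29 y 7.5 14.4 z -2.9 -1.3
  x 74 24 y 7.7 14.6 z -3.0 -1.3
  x 78 24 y 7.7 14.0 z -3.3 -1.5
  x 82 22 y 7.8 14.2 z -3.0 -1.7
  x 86 12 y 8.6 14.5 z -3.3 -2.6
```

View pics/d3.png

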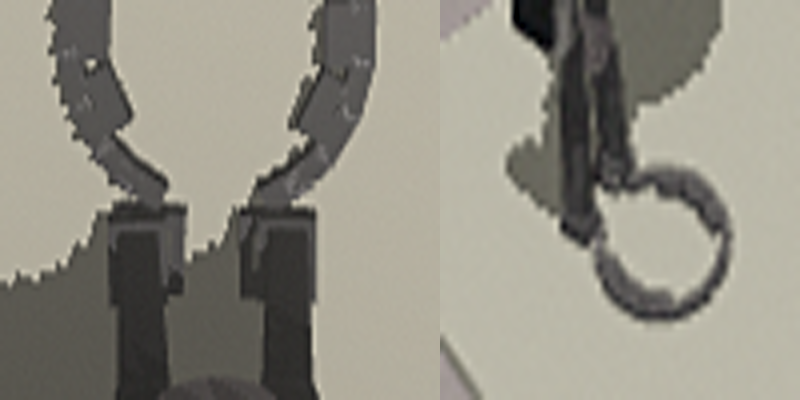

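play_rows(plan=[[-1.2,0,0,0,-0.2],[-1.5,0,0,0,-0.17],[-2.0,0,0,0,-0.13],[-2.4,0,0,0,-0.09],[-2.8,0,0,0,-0.05],[-3,0,0,0,-0.03],[-3,0,0,0,-0.03]])

```text
time: 12.28
tool_pos: [0.4937, -0.0539, 0.1208]
tool_rot: [-0.138, -0.693, -0.138, 0.694]
contact_force: [-1.4, 2.7, 5.0]
gripper_width: 0.519
```

```bash
cat > lug2.py <<'E'
from h import *
to([.502,-.2666,.25],112.5)
f=grab('wrist'); s=manip.state(); T=Rotation.from_quat(s['tool_rot'],scalar_first=True).as_matrix()
P=cloud(f); Q=(P-s['tool_pos'])@T*1000; g=f['img'].max(-1)
H=f['range_z'].shape
for v in range(176,222):
    print(v,'%6.1f'%Q[v,275,2],''.join('F' if Q[v,u,0]<95 else 'f' if Q[v,u,0]<100 else 'r' if Q[v,u,0]<105 else ('d' if g[v,u]<100 else '.') for u in range(236,314)))
m=(Q[...,0]>97)&(Q[...,0]<106)
for n,c in(('L',(Q[...,1]<0)),('R',(Q[...,1]>0))):
    k=m&c&(Q[...,2]>-6)&(Q[...,2]<6)&(abs(Q[...,1])<40); q=Q[k]; 
    if len(q): print(n,len(q),'x',np.percentile(q[:,0],[5,50,95]).round(1),'y',np.percentile(q[:,1],[2,98]).round(1))
E
python3 lug2.py
```

```text
t 12.28 pos [ 0.4937 -0.0539  0.1208] yaw_y -67.5 xdir [-3.e-04  6.e-04 -1.e+00] J6 0.919 w 0.519 F [-1.4  2.7  5. ]
shift [-129.3  199.6   73.7] turn 0.0001
176  -20.4 rrrrrrrrr......................................................drrrrrrrrrrrrrr
177  -19.8 rrrrrdrrr.....................................................ddrrrrrrrrrdrrr.
178  -19.0 rrrrrrrrrr....................................................drrrrrrdrrrrrrr.
179  -18.4 rrrrrrrrrr...................................................drrrrrrrrdrrrrrr.
180  -17.6 rrrrrrrrrrd..................................................drrrrrrrrrrrrrrr.
181  -16.9 rrrrrrrrrrr.................................................ddrrrrrrrrrrrrrr..
182  -16.2 rrrrrrrrrrr.................................................drrrrrrrrrrrrrrr..
183  -15.5 rrdrrrrrr...................................................drrrrrrrrrrrrrr...
184  -14.6 rrrrrrr....................................................dddrrrrrrrrrrrr....
185  -14.2 rrrrrrd......................................................ddddrrrrrrrrr....
186  -13.2 rrrrrrdd.......................
[... 2583 characters left out ...]
ffFFFFFFFFFFFFrrrdddddddddddddddddddddddddddddrrrFFFFFFFFFFFFFff..........
216    8.7 dddfffFFFFFFFFFFFFFrrdddddddddddddddddddddddddddddrrrFFFFFFFFFFFFfff..........
217    9.2 dddfffFFFFFFFFFFFFFrddddddddddddddddddddddddddddddrrrFFFFFFFFFFFFfff..........
218   10.4 dddfffFFFFFFFFFFFFFdddddddddddddddddddddddddddddddrrrFFFFFFFFFFFFfff..........
219   11.1 dddfffFFFFFFFFFFFFFddddddddddddddddddddddddddddddddd.FFFFFFFFFFFF.............
220   11.8 ddddddFFFFFFFFFFFFFFddddddddddddddddddddddddddddddddFFFFFFFFFFFFF.............
221   12.6 ddddddFFFFFFFFFFFFFFddddddddddddddddddddddddddddddd.FFFFFFFFFFFFF.............
L 158 x [ 97.3 102.4 104.7] y [-23.7 -11.7]
R 166 x [ 97.5 100.4 104.4] y [ 7.7 20. ]
```

play_rows(plan=[[-0.8,0,0,0,-0.03],[-1.2,0,0,0,0.0],[-1.5,0,0,0,0.04],[-1.9,0,0,0,0.08],[-2.2,0,0,0,0.12],[-2.2,0,0,0,0.12],[-2.2,0,0,0,0.12]])

```text
time: 13.2
tool_pos: [0.4935, -0.0542, 0.1226]
tool_rot: [-0.138, -0.693, -0.138, 0.694]
contact_force: [-0.1, 0.4, -1.3]
gripper_width: 0.44
```

```bash
python3 lug2.py | sed -n '1,2p;20,36p;49,50p'
```

```text
t 13.2 pos [ 0.4935 -0.0542  0.1226] yaw_y -67.49 xdir [-5.e-04 -2.e-04 -1.e+00] J6 0.919 w 0.44 F [-0.1  0.4 -1.3]
shift [-127.3  199.4   73.5] turn 0.0001
193   -7.9 .rrrr..drddd................................................ddddr..rd.........
194   -7.2 .dr.rrrrrrrrd...............................................dddr..rr..........
195   -6.0 .ddrr.rrrrdrdd.............................................dddrdr...rr........
196   -5.5 .d.drddrdrdrdrd.........................................dddddrdrdrdrd.........
197   -4.8 .d.d..rddrrddr..........................................dddrddrdddrr..........
198   -4.3 dddd..ddrrrrr.............................................ddrdddddd.d.........
199   -3.7 drdddddddddr..............................................d.drrddddddddd......
200   -2.6 drrdrrdddddrdd...........................................dddrrrrrrrrrrrrrrr...
201   -1.8 rrrrrrrrrrrrrdrrdd.....................................dddddrrrrrfrrfrffrrf...
202   -0.8 rrrfrffrfrrrfrrrdd.....................................drrrrrrrrrffffffffff...
203   -0.4 ffffffffffrrrdrrrd...................................d.ddrdrrrrffffffffffff...
204    0.5 fffffffrfrfffdddr...................................dddrrrddrrffffffffffffr...
205    1.3 fffffffffffrrddrd................................dd.ddddddddrrFFFFfFfFFffrr...
206    1.8 fffFFfFffFFffdrrr............................d..ddddddddddrdrFFFFFFFFFFFffr...
207    2.8 fFFFFFFFFFFFrrrrr............................ddddddddddddrddrFFdFFFFFFFFfrr...
208    3.2 fFFFFFFFFFFFfddr..........................dd.dddddddddddddddrFFFFFFFFFFFffr...
209    4.4 fFFFFFFFFFFFrrrrr...dd.............ddd...dddddddddddddddrdrrFFFFFFFFFFFFfrr...
L 168 x [ 97.7 100.6 105.6] y [-27.5 -15.3]
R 156 x [ 98.3 100.8 105.7] y [12.6 25.1]
```

play_rows(plan=[[-0.3,0,0,0,0.14],[-0.5,0,0,0,0.16],[-0.5,0,0,0,0.16],[-2,0,0,0,0.16],[-6,0,0,0,0.16],[-12,0,0,0,0.16],[-15,0,0,0,0.16],[-15,0,0,0,0.16]])

```text
time: 14.25
tool_pos: [0.4941, -0.0542, 0.1386]
tool_rot: [0.138, 0.694, 0.138, -0.693]
contact_force: [-1.1, 0.7, -2.7]
gripper_width: 0.425
```

Run:
```python
from h import *
to([.502,-.2666,.25],112.5)
f=grab('wrist'); g=grab('scene')
a=cv2.resize(f['img'][120:250,210:340],(400,400),interpolation=cv2.INTER_CUBIC)
b=cv2.resize(g['img'][160:250,220:310],(400,400),interpolation=cv2.INTER_CUBIC)
cv2.imwrite('pics/d4.png',np.hstack([a,b])[...,::-1])
s=manip.state(); T=Rotation.from_quat(s['tool_rot'],scalar_first=True).as_matrix()
for n,c in(('wrist',f),('scene',g)):
    P=cloud(c); Q=(P-s['tool_pos'])@T*1000
    m=(P[...,2]>.020)&(Q[...,0]>85)&(abs(Q[...,1])<40)&(Q[...,2]<-10)&(Q[...,2]>-75); q=Q[m]
    print(n,len(q))
    for z in range(-70,-8,10):
        r=q[(q[:,2]>=z)&(q[:,2]<z+10)]
        if len(r)>4: print(z,len(r),'x',np.percentile(r[:,0],[5,50,95]).round(1),'y',r[:,1].min().round(1),r[:,1].max().round(1))
```

```text
t 14.25 pos [ 0.4941 -0.0542  0.1386] yaw_y -67.49 xdir [ 1.1e-03 -3.0e-04 -1.0e+00] J6 0.919 w 0.425 F [-1.1  0.7 -2.7]
shift [-111.3  199.3   73.9] turn 0.0001
wrist 1748
-60 151 x [103.7 105.  107.7] y -17.1 14.5
-50 504 x [103.7 104.9 106.2] y -27.9 25.9
-40 403 x [103.3 104.9 106.6] y -32.3 29.7
-30 386 x [103.4 104.8 107. ] y -32.4 30.6
-20 304 x [103.4 104.9 108. ] y -31.4 29.3
scene 168
-60 10 x [104.5 107.1 109.8] y -9.7 9.7
-50 49 x [102.6 105.1 108.9] y -27.0 26.0
-40 40 x [102.1 104.7 108.8] y -32.8 27.9
-30 37 x [101.5 104.4 109.4] y -37.7 30.4
-20 32 x [101.1 104.3 108.4] y -34.2 28.7
```

View pics/d4.png

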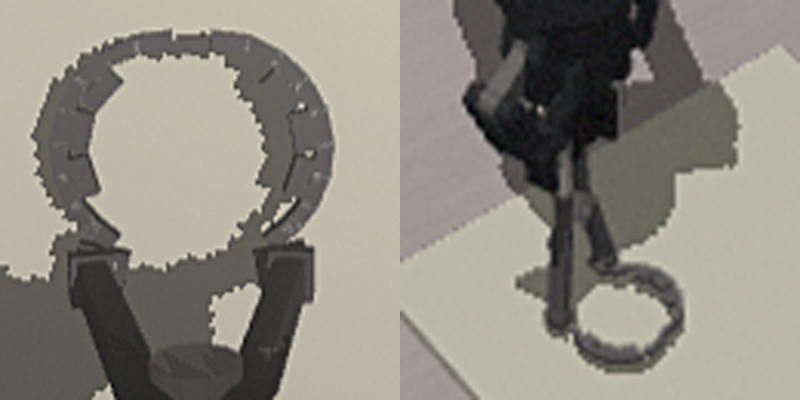

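```bash
cat > ring.py <<'E'
from h import *
from scipy.optimize import least_squares
def ring(zlo):
    s=manip.state(); T=Rotation.from_quat(s['tool_rot'],scalar_first=True).as_matrix(); O=None
    for n in('wrist','scene','top'):
        c=dict(np.load(n+'.npz')); P=cloud(c); Q=(P-s['tool_pos'])@T*1000
        m=(Q[...,0]>101)&(Q[...,0]<108)&(P[...,2]>zlo)&(abs(Q[...,1])<40)&(Q[...,2]<-6)&(Q[...,2]>-65); q=Q[m]
        if len(q)<40: print(n,'few',len(q)); continue
        yl,yh=np.percentile(q[:,1],[.5,99.5]); b=q[abs(q[:,1])<6]; zm=np.percentile(b[:,2],3) if len(b)>5 else np.nan
        o=np.array([np.median(q[:,0])+5,(yl+yh)/2,zm+26])
        print(n,len(q),'y',yl.round(1),yh.round(1),'zmin',np.round(zm,1),'back zmax',np.round(b[:,2].max(),1) if len(b) else '','origin tool',o.round(1),'world',(T@o/1000+s['tool_pos']).round(4))
if __name__=='__main__':
    ring(.02)
    s=manip.state(); T=Rotation.from_quat(s['tool_rot'],scalar_first=True).as_matrix()
    to(np.array([.502,-.2666,.240])-T@[0,-.0008,-.0285],112.5)
E
python3 ring.py
```

```text
wrist 1804 y -31.8 29.8 zmin -52.5 back zmax -47.9 origin tool [109.8  -1.  -26.5] world [ 0.5177 -0.0431  0.0281]
scene 150 y -35.1 29.1 zmin -51.0 back zmax -46.7 origin tool [109.5  -3.  -25. ] world [ 0.5156 -0.0418  0.0285]
top few 0
t 14.35 pos [ 0.4937 -0.0541  0.138 ] yaw_y -67.49 xdir [-1.e-04  0.e+00 -1.e+00] J6 0.919 w 0.423 F [ 0.4  0.  -1. ]
shift [-102.   200.3  102.2] turn 0.0001
```

play_rows(plan=[[-8,0,0,0,0.16],[-25,0,0,0,0.16],[-45,0,0,0,0.16],[-65,0,0,0,0.16],[-85,0,0,0,0.16],[-97,0,0,0,0.16],[-102,0,0,0,0.16],[-102,0,0,0,0.16]])

```text
time: 15.35
tool_pos: [0.4937, -0.0541, 0.2399]
tool_rot: [-0.138, -0.693, -0.138, 0.694]
contact_force: [0.4, 0.6, -2.6]
gripper_width: 0.42
```

play_rows(plan=[[0,10,5,0,0.16],[0,36,18,0,0.16],[0,70,35,0,0.16],[0,104,52,0,0.16],[0,138,69,0,0.16],[0,170,85,0,0.16],[0,192,96,0,0.16],[0,200,100,0,0.16]])

```text
time: 16.35
tool_pos: [0.477, -0.2786, 0.2389]
tool_rot: [-0.137, -0.693, -0.138, 0.694]
contact_force: [0.8, 0.0, -1.6]
gripper_width: 0.423
```

play_rows(plan=[[0,0,0,0,0.16],[0,0,0,0,0.16],[0,0,0,0,0.16]])

```text
time: 16.73
tool_pos: [0.4781, -0.2764, 0.24]
tool_rot: [0.138, 0.693, 0.138, -0.693]
contact_force: [-0.4, 1.3, -1.5]
gripper_width: 0.418
```

```bash
cat > sh.py <<'E'
from ring import *
f=grab('wrist'); g=grab('scene'); t=grab('top'); ring(.108)
s=manip.state(); T=Rotation.from_quat(s['tool_rot'],scalar_first=True).as_matrix()
for n,c in(('wrist',f),('scene',g)):
    P=cloud(c)
    for nm,lo,hi,rr in(('shaft',.099,.107,.03),('hub',.070,.080,.05)):
        m=(P[...,2]>lo)&(P[...,2]<hi)&(np.hypot(P[...,0]-.502,P[...,1]+.2666)<rr); q=P[m]
        if len(q)>30:
            (cx,cy),r=cv2.minEnclosingCircle((q[:,:2]*1000).astype(np.float32)); w=np.array([cx,cy,1000*np.median(q[:,2])])/1000
            print(n,nm,len(q),w.round(4),'r',round(r,1),'tool',((w-s['tool_pos'])@T*1000).round(1))
to([.502,-.2666,.240],112.5)
a=cv2.resize(f['img'][110:260,200:350],(400,400),interpolation=cv2.INTER_CUBIC)
b=cv2.resize(g['img'][190:310,130:250],(400,400),interpolation=cv2.INTER_CUBIC)
import sys
cv2.imwrite('pics/%s.png'%sys.argv[1],np.hstack([a,b])[...,::-1])
E
python3 sh.py e1
```

```text
wrist 1764 y -32.6 29.3 zmin -52.1 back zmax -47.5 origin tool [110.6  -1.6 -26.1] world [ 0.5016 -0.2652  0.1296]
scene 202 y -34.1 28.5 zmin -52.4 back zmax -46.6 origin tool [110.   -2.8 -26.4] world [ 0.5014 -0.264   0.1301]
top 181 y -32.7 29.3 zmin -50.3 back zmax -46.8 origin tool [111.3  -1.7 -24.3] world [ 0.4999 -0.2657  0.1288]
wrist shaft 2018 [ 0.503  -0.267   0.1039] r 20.0 tool [136.2   0.6 -26.7]
wrist hub 3054 [ 0.5029 -0.267   0.0762] r 38.0 tool [163.9   0.5 -26.6]
scene shaft 164 [ 0.503  -0.2651  0.1039] r 20.5 tool [136.2  -1.1 -27.4]
scene hub 556 [ 0.502  -0.2656  0.0768] r 39.6 tool [163.3  -1.1 -26.3]
t 16.88 pos [ 0.4781 -0.2767  0.2401] yaw_y -67.45 xdir [ 2.e-04 -1.e-04 -1.e+00] J6 0.518 w 0.422 F [-0.6  0.9 -1.6]
shift [  0.1  -0.1 -25.9] turn 0.0009
```

View pics/e1.png

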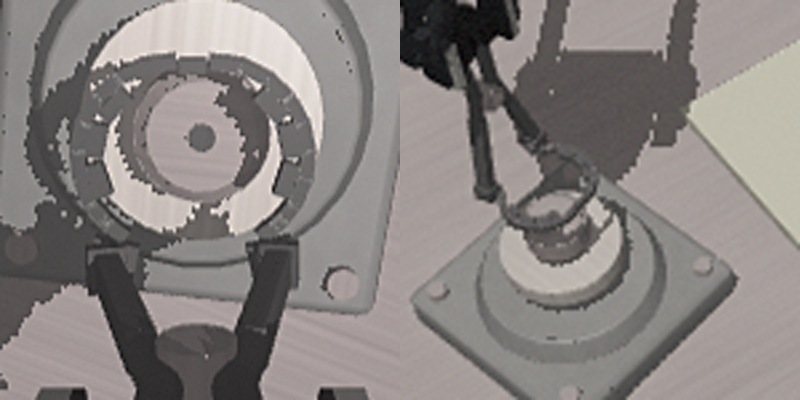

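play_rows(plan=[[0,1,-0.3,0,0.16],[2,2,-0.6,0,0.16],[6,2,-0.6,0,0.16],[11,2,-0.6,0,0.16],[16,2,-0.6,0,0.16],[18,2,-0.6,0,0.16],[18,2,-0.6,0,0.16],[18,2,-0.6,0,0.16]])

```text
time: 17.88
tool_pos: [0.4793, -0.2789, 0.2222]
tool_rot: [0.138, 0.694, 0.138, -0.693]
contact_force: [0.7, 1.2, -2.6]
gripper_width: 0.423
```

```bash
python3 sh.py e2
```

```text
wrist 1779 y -32.3 29.6 zmin -52.0 back zmax -47.4 origin tool [110.6  -1.4 -26. ] world [ 0.5029 -0.2677  0.1117]
scene 199 y -33.5 28.5 zmin -52.9 back zmax -46.9 origin tool [110.1  -2.5 -26.9] world [ 0.5033 -0.2663  0.1121]
top 182 y -32.8 29.4 zmin -50.8 back zmax -47.1 origin tool [111.1  -1.7 -24.8] world [ 0.5017 -0.2678  0.1112]
wrist shaft 2344 [ 0.5028 -0.267   0.1039] r 20.1 tool [118.3  -2.  -26.2]
wrist hub 3092 [ 0.5028 -0.267   0.0763] r 38.1 tool [146.   -2.1 -26.2]
scene shaft 172 [ 0.5027 -0.2662  0.1047] r 21.9 tool [117.6  -2.8 -26.4]
scene hub 526 [ 0.501  -0.265   0.0769] r 40.6 tool [145.4  -4.6 -25.2]
t 18.02 pos [ 0.4794 -0.2789  0.2223] yaw_y -67.49 xdir [ 4.e-04 -3.e-04 -1.e+00] J6 0.517 w 0.422 F [-0.1  0.1 -2.6]
shift [-17.7  -2.7 -25.6] turn 0.0001
```

play_rows(plan=[[2,-0.4,-0.2,0,0.16],[5,-0.4,-0.2,0,0.16],[8,-0.4,-0.2,0,0.16],[11,-0.4,-0.2,0,0.16],[14,-0.4,-0.2,0,0.16],[17,-0.4,-0.2,0,0.16],[20,-0.4,-0.2,0,0.16],[20,-0.4,-0.2,0,0.16]])

```text
time: 19.02
tool_pos: [0.4791, -0.2783, 0.2016]
tool_rot: [-0.138, -0.693, -0.138, 0.694]
contact_force: [0.2, 0.0, -1.5]
gripper_width: 0.424
```

```bash
python3 sh.py e3
```

```text
wrist few 0
scene few 0
top few 0
wrist shaft 2777 [ 0.4969 -0.2688  0.1039] r 26.2 tool [ 98.3  -2.2 -19.9]
wrist hub 3424 [ 0.5029 -0.267   0.0763] r 38.1 tool [125.9  -1.6 -26.1]
scene shaft 251 [ 0.5021 -0.2669  0.104 ] r 29.4 tool [ 98.2  -1.9 -25.5]
scene hub 431 [ 0.5018 -0.265   0.0767] r 39.2 tool [125.4  -3.8 -25.9]
t 19.18 pos [ 0.4793 -0.2784  0.2022] yaw_y -67.49 xdir [ 2.e-04 -1.e-04 -1.e+00] J6 0.518 w 0.422 F [-0.2  0.6 -2.6]
shift [-37.8  -2.2 -25.5] turn 0.0001
```

play_rows(plan=[[2,0,0,0,0.16],[4,0,0,0,0.16],[6,0,0,0,0.16],[8,0,0,0,0.16],[10,0,0,0,0.16],[12,0,0,0,0.16],[13,0,0,0,0.16],[13,0,0,0,0.16]])

```text
time: 20.18
tool_pos: [0.4792, -0.2783, 0.1889]
tool_rot: [-0.138, -0.693, -0.138, 0.694]
contact_force: [-0.8, -1.1, -2.0]
gripper_width: 0.424
```

play_rows(plan=[[0.5,0,0,0,0.16],[1,0,0,0,0.16],[1,0,0,0,0.16]])

```text
time: 20.55
tool_pos: [0.4793, -0.2784, 0.188]
tool_rot: [-0.138, -0.693, -0.138, 0.694]
contact_force: [0.7, -0.2, -1.5]
gripper_width: 0.422
```

```bash
sed -i 's/ring(.108)/ring(float(sys.argv[2]))/; s/^from ring import \*/from ring import */' sh.py; sed -i 's/^import sys$//' sh.py; python3 sh.py e4 .0775
```

```text
wrist 1801 y -32.2 29.5 zmin -52.0 back zmax -44.7 origin tool [110.6  -1.3 -26. ] world [ 0.5028 -0.2672  0.0775]
scene 175 y -34.4 28.2 zmin -52.5 back zmax -43.4 origin tool [110.1  -3.1 -26.5] world [ 0.5025 -0.2654  0.078 ]
top 159 y -33.1 29.2 zmin -50.8 back zmax -44.9 origin tool [110.7  -1.9 -24.8] world [ 0.5014 -0.2671  0.0773]
wrist shaft 3082 [ 0.4971 -0.2686  0.1039] r 26.2 tool [ 84.1  -2.2 -20.2]
wrist hub 3853 [ 0.5028 -0.267   0.0763] r 38.0 tool [111.7  -1.5 -26.1]
scene shaft 235 [ 0.4972 -0.2682  0.104 ] r 25.8 tool [ 84.   -2.6 -20.4]
scene hub 409 [ 0.5019 -0.2675  0.077 ] r 40.3 tool [111.1  -1.4 -25.1]
t 20.7 pos [ 0.4793 -0.2784  0.188 ] yaw_y -67.5 xdir [-0. -0. -1.] J6 0.518 w 0.419 F [-0.   0.7 -2.2]
shift [-52.   -2.2 -25.5] turn 0.0001
```

View pics/e4.png

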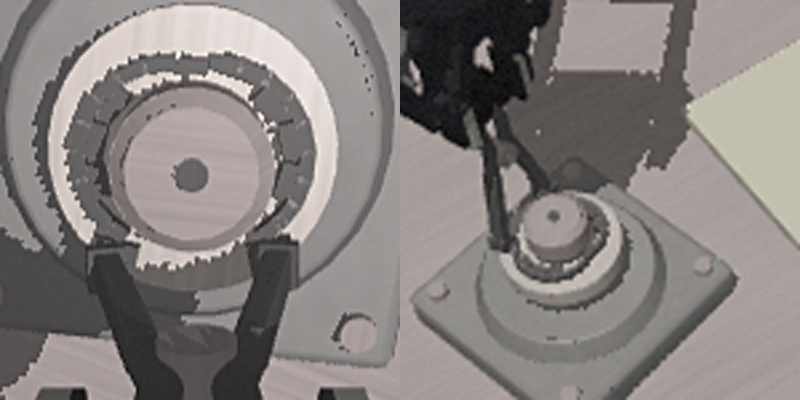

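play_rows(plan=[[0.4,0,0,0,0.16],[0.8,0,0,0,0.16],[1.2,0,0,0,0.16],[1.2,0,0,0,0.16]])

```text
time: 21.2
tool_pos: [0.4793, -0.2783, 0.1869]
tool_rot: [0.138, 0.694, 0.138, -0.693]
contact_force: [-1.0, -0.5, -1.3]
gripper_width: 0.423
```

play_rows(plan=[[0.3,0,0,0,0.16],[0.5,0,0,0,0.16],[0.5,0,0,0,0.16]])

```text
time: 21.58
tool_pos: [0.4794, -0.2784, 0.1867]
tool_rot: [0.138, 0.694, 0.138, -0.693]
contact_force: [-1.0, 1.1, 1.3]
gripper_width: 0.424
```

play_rows(plan=[[0.2,0,0,0,0.13],[0.7,0,0,0,0.09],[1.1,0,0,0,0.05],[1.5,0,0,0,0.01],[1.9,0,0,0,-0.03],[1.9,0,0,0,-0.03]])

```text
time: 22.32
tool_pos: [0.4796, -0.2787, 0.1851]
tool_rot: [0.138, 0.694, 0.138, -0.693]
contact_force: [-0.5, -2.1, 4.3]
gripper_width: 0.518
```

```bash
python3 sh.py e5 .0775
```

```text
wrist 1731 y -33.6 31.4 zmin -60.5 back zmax -44.6 origin tool [108.8  -1.1 -34.5] world [ 0.5112 -0.2645  0.0762]
scene 265 y -39.5 34.4 zmin -63.7 back zmax -41.0 origin tool [110.   -2.5 -37.7] world [ 0.5135 -0.262   0.075 ]
top 201 y -35.3 31.0 zmin -53.1 back zmax -48.0 origin tool [110.1  -2.1 -27.1] world [ 0.504  -0.2664  0.075 ]
wrist shaft 3193 [ 0.4973 -0.2691  0.1039] r 25.9 tool [ 81.1  -2.1 -20. ]
wrist hub 4043 [ 0.5027 -0.2673  0.0763] r 38.3 tool [108.8  -1.8 -25.6]
scene shaft 260 [ 0.4983 -0.2686  0.1042] r 26.2 tool [ 80.9  -2.2 -21.1]
scene hub 415 [ 0.5014 -0.2665  0.0769] r 39.8 tool [108.2  -3.  -24.7]
t 22.48 pos [ 0.4796 -0.2786  0.185 ] yaw_y -67.49 xdir [ 9.e-04 -8.e-04 -1.e+00] J6 0.518 w 0.516 F [ 0.4 -1.   5. ]
shift [-54.9  -2.5 -25.3] turn 0.0001
```

play_rows(plan=[[0,0,0,0,-0.06],[0.2,0,0,0,-0.1],[0.5,0,0,0,-0.15],[0.8,0,0,0,-0.2],[1.1,0,0,0,-0.25],[1.1,0,0,0,-0.25]])

```text
time: 23.22
tool_pos: [0.4789, -0.2779, 0.1825]
tool_rot: [-0.137, -0.693, -0.138, 0.694]
contact_force: [0.6, 0.6, 0.1]
gripper_width: 0.626
```

```bash
python3 sh.py e6 .0775|tail -2
```

```text
t 23.38 pos [ 0.4789 -0.278   0.1826] yaw_y -67.49 xdir [-0.0011  0.0011 -1.    ] J6 0.518 w 0.63 F [0.5 0.4 0. ]
shift [-57.5  -1.8 -25.7] turn 0.0001
```

play_rows(plan=[[0,0,0,0,-0.27],[0.2,0,0,0,-0.3],[0.4,0,0,0,-0.33],[0.4,0,0,0,-0.345],[0.4,0,0,0,-0.345],[0.4,0,0,0,-0.345]])

```text
time: 24.12
tool_pos: [0.4793, -0.2783, 0.1829]
tool_rot: [-0.138, -0.693, -0.138, 0.694]
contact_force: [-1.2, 0.7, -1.5]
gripper_width: 0.669
```

```bash
cat > map.py <<'E'
from h import *
to([.502,-.2666,.25],112.5)
f=grab('wrist'); P=cloud(f); g=f['img'].max(-1); Z=P[...,2]*1000
# z classes: s shaft top, R ring top (79-84), h hub(74-78.5), F pliers
for v in range(140,220,2):
    print(v,''.join('F' if Z[v,u]>107 else 's' if Z[v,u]>100 else 'i' if Z[v,u]>84.5 else 'R' if Z[v,u]>79 else 'h' if Z[v,u]>73 else '.' for u in range(230,320)))
m=(Z>79)&(Z<83.5)&(np.hypot(P[...,0]-.502,P[...,1]+.2666)<.034); q=P[m]
print('ring z',np.percentile(Z[m],[5,50,95]).round(1)); n=q-q.mean(0); print('normal',np.linalg.svd(n,full_matrices=False)[2][2].round(3))
r=np.hypot(q[:,0]-.5025,q[:,1]+.2668)*1000; 
a=np.degrees(np.arctan2(q[:,1]+.2668,q[:,0]-.5025))
for k in range(-180,180,30):
    w=(a>=k)&(a<k+30); 
    if w.sum()>5: print(k,w.sum(),np.percentile(r[w],[2,98]).round(1),np.median(q[w,2]).round(4))
E
python3 map.py
```

```text
t 24.12 pos [ 0.4793 -0.2783  0.1829] yaw_y -67.49 xdir [-1.e-04  1.e-04 -1.e+00] J6 0.518 w 0.669 F [-1.2  0.7 -1.5]
shift [-67.1  -2.1 -25.5] turn 0.0001
140 hhhhhhhhhhhRRRRRRRRRhhhhhhhhhhhhhhhhhhhhhhhhhhhhhhhhhhhhhhhhhhhhRRRRRRRRRhhhhhhhhhhhhhhhhh
142 hhhhhhhhhhRRRRRRRhhhhhhhhhhhhhhhiiiiiiiiiiiiiiiiiiiiihhhhhhhhhhhhhhRRRRRRRRhhhhhhhhhhhhhhh
144 hhhhhhhhRRRRRRRRRRhhhhhhh.hRiiiiiiiiisssisssissiisiiiiiiihhhhhhhRRRRRRRRRRRRhhhhhhhhhhhhhh
146 hhhhhhhRRRRRRRRRRRRRRRhhRiiiiiiisssssssssssssssssssssssiiiiihhRRRRRRRRRRRRRRRRhhhhhhhhhhhh
148 hhhhh.RRRRRRRRRRRRRRRhiiisiissssssssssssssssssssssssssssssiiiiRRRRRRRRRhRRRRRRRhhhhhhhhhhh
150 hhhhhRRRRRRRRRRRRRRRiisssssssssssssssssssssssssssssssssssssssiiiRRRRRRRRRRRRRRRhhhhhhhhhhh
152 hhhhRRRRRRRRRRRRRR.issssssssssssssssssssssssssssssssssssssssssssiiRRRRRRRRRRRR.Rhhhhhhhhhh
154 hhhhRRRRRRRRRRRRRiisssssssssssssssssssssssssssssssssssssssssssssssiRRRRRRRRRRRRRRhhhhhhhhh
156 hhhRRRRRRRhRRRRRssssssssssssssssssssssssssssssssssssssssssssssssssssiRRRhhhRRRRRRhhhhhhhhh
158 hhhRRRRRRhRRhRhssssssssssssssssssssssssssssssssssssssssssssssssssssssiRRRRRRRRRRRRhhh
[... 2499 characters left out ...]
RRRRissssssss.ssiiRhhhhhhhhhhhhiisssssssssssiiRRhhhhh..................
214 ................hhhRRRRissFssssssssiiihhhhhhhhhhhhiisFssFFssFsssiRRhh.....................
216 ...................RRRRiFFFFFFFFFFFiiihhhhhhhhhhhhiisFFFFFFFFFFFiRR.......................
218 .......................FFFFFFFFFFFFiiihhhhhhhhhhhhiisFFFFFFFFFFF..........................
ring z [80.  81.3 82.4]
normal [ 0.    -0.002  1.   ]
-150 33 [25.1 33.5] 0.0813
-120 35 [23.2 27.2] 0.0813
-90 128 [21.4 26.7] 0.0814
-60 202 [20.6 28.1] 0.0814
-30 192 [20.6 29.1] 0.0812
0 134 [25.3 29.2] 0.0813
30 135 [23.3 29. ] 0.0813
60 219 [20.1 28.3] 0.0814
90 167 [20.6 27.1] 0.0813
120 71 [22.1 25.7] 0.0814
150 55 [24.  34.1] 0.0813
```

play_rows(plan=[[0,0,0.7,0,-0.345],[0,0,1.4,0,-0.35],[0,0,2,0,-0.35],[0,0,2,0,-0.35]])

```text
time: 24.68
tool_pos: [0.4774, -0.2792, 0.183]
tool_rot: [0.138, 0.694, 0.138, -0.693]
contact_force: [-0.7, 0.1, -1.1]
gripper_width: 0.675
```

```bash
python3 map.py|sed -n '1,2p;34,60p'
```

```text
t 24.68 pos [ 0.4774 -0.2792  0.183 ] yaw_y -67.5 xdir [ 2.e-04 -2.e-04 -1.e+00] J6 0.514 w 0.675 F [-0.7  0.1 -1.1]
shift [-67.   -2.3 -27.5] turn 0.0
202 ...hhhhhhhhhhhhhhhhhRRRiiiiiiiiiisiisssssssssssissiiiiiiiiiiiiiiRRhhhhhhhhhhhhhhh.........
204 .....hhhhhhhhhhhhhhhRRRiiiiiiiiiiiiiiihhhhhhhhhhhRiiiiiiiiiiiiiiiRhhhhhhhhhhhhh...........
206 .......hhhhhhhhhhhhhRRRiiiiiiiiiiiiiiihhhhhhhhhhhRiiiiiiiiiiiiiiiRhhhhhhhhhhh.............
208 ..........hhhhhhhhhhRRRiiiiiiiiiiiiiiihhhhhhhhhhhRiiiiiiiiiiiiiiiRhhhhhhhh................
210 .............hhhhhhh.RRiiiisiiiisiiiiihhhhhhhhhhhRiiisssiisiissiiRhhhhh...................
212 .................hhhRRRisssssssssssiiihhhhhhhhhhhRiisssssssssssiRRhh......................
214 ....................RRRisFsFsssFssFiiihhhhhhhhhhhRiisFFFFFFsFFFsRRR.......................
216 ....................RRRiFFFFFFFFFFFiiihhhhhhhhhhhRiisFFFFFFFFFFF..........................
218 .......................iFFFFFFFFFFFiii.....hhhh...iisFFFFFFFFFFF..........................
ring z [80.1 81.3 82.5]
normal [-0.003 -0.003  1.   ]
-150 43 [24.9 33.5] 0.0813
-120 43 [23.3 25.5] 0.0812
-90 127 [21.5 26.9] 0.0812
-60 187 [20.6 27.7] 0.0812
-30 174 [20.4 28.4] 0.0812
0 136 [24.6 28.6] 0.0813
30 125 [24.4 28.3] 0.0814
60 208 [20.  27.7] 0.0814
90 153 [20.7 26.7] 0.0813
120 76 [22.1 25.6] 0.0813
150 58 [24.2 34.1] 0.0809
```

play_rows(plan=[[0,0,0.5,0,-0.36],[-1,0,0.5,0,-0.36],[-2,0,0.5,0,-0.36],[-4,0,0.5,0,-0.35],[-6,0,0.5,0,-0.34],[-9,0,0.5,0,-0.34],[-15,0,0.5,0,-0.34],[-20,0,0.5,0,-0.34]])

```text
time: 25.72
tool_pos: [0.4771, -0.2794, 0.2035]
tool_rot: [0.138, 0.694, 0.138, -0.693]
contact_force: [0.8, 0.2, -0.3]
gripper_width: 0.67
```

```bash
python3 map.py|sed -n '1,2p;23,70p'
```

```text
t 25.73 pos [ 0.4771 -0.2794  0.2035] yaw_y -67.49 xdir [ 4.e-04 -3.e-04 -1.e+00] J6 0.514 w 0.67 F [ 0.8  0.2 -0.3]
shift [-46.5  -2.3 -27.9] turn 0.0001
180 hhhhhhhhhhhhhRRRRsssssssssssssssssssssssssssssssssssssssssssssssssssRRRhhhhhhhhhhhhhhhhhh.
182 hhhhhhhhhhhhhhhRRRisssssssssssssssssssssssssssssssssssssssssssssssRRRRhhhhhhhhhhhhhhhhhh..
184 hhhhhhhhhhhhhhhhRRRsssssssssssssssssssssssssssssssssssssssssssssiRRRhhhhhhhhhhhhhhhhhhh...
186 hhhhhhhhhhhhhhhhhhRRRiissssssssssssssssssssssssssssssssssssssssRRRhhhhhhhhhhhhhhhhhhh.....
188 .hhhhhhhhhhhhhhhhhhhhRRissssssssssssssssssssssss.ssssssssssssRRRhhhhhhhhhhhhhhhhhhhh......
190 ..hhhhhhhhhhhhhhhhhhhhhhRRssssssssssssssssssssssssssssiissRRRhhhhhhhhhhhhhhhhhhhhh........
192 ....hhhhhhhhhhhhhhhhhhhhhhhhRRssisisssssssssssssssssssRRRhhhRRhRhhhhhhhhhhhhhhhhh.........
194 ......hhhhhhhhhhhhhhhhhhRRRRRRRRRRRRRsississssshRRRRRR.RRRRRRRRRhhhhhhhhhhhhhhh...........
196 ........hhhhhhhhhhhhhhhhRRRRRRRRRRRRRRRRhhhhhhhhRRRRRRRRRRRRRRRRhhhhhhhhhhhhh.............
198 ..........hhhhhhhhhhhhhsissisisissisisRRhhhhhhhhRRiiisisssissssshhhhhhhhhhh...........
[... 625 characters left out ...]
....ssFFFFFFFFFFFFs.........................
214 .......................sFFFFFFFFFFFFss............ssFFFFFFFFFFFFs.........................
216 .......................sFFFFFFFFFFFFss............ssFFFFFFFFFFFFF.........................
218 .......................FFFFFFFFFFFFF.................FFFFFFFFFFFF.........................
ring z [80.  81.3 82.5]
normal [ 0.002  0.001 -1.   ]
-180 71 [24.5 34.1] 0.0812
-150 99 [24.4 33.2] 0.0812
-120 54 [22.9 25.8] 0.0814
-90 102 [21.6 26. ] 0.0812
-60 144 [20.7 26.7] 0.0813
-30 128 [20.5 27.1] 0.0813
0 101 [23.2 27. ] 0.0814
30 105 [22.9 27. ] 0.0813
60 140 [20.1 26.6] 0.0813
90 114 [20.8 25.8] 0.0813
120 69 [22.3 25.4] 0.0813
150 44 [23.5 29.4] 0.0813
```

```bash
python3 rel.py | grep -v '^[79]0 \|^110 '
python3 - <<'E'
from h import *
to([.5382,.2498,.225],90)
E
```

```text
[243 171  58  24 986] [271.4 181.1]
  x 98 778 y -19.8 15.1 z -25.0 -9.9
  x 102 208 y -21.5 17.2 z -25.0 -8.3
[253 198  15  21 293] [260.  207.3]
  x 70 28 y -12.5 -6.3 z -3.7 -2.7
  x 74 25 y -12.8 -6.4 z -3.9 -3.0
  x 78 22 y -13.0 -6.6 z -4.0 -2.9
  x 82 23 y -13.1 -6.7 z -4.2 -2.9
  x 86 18 y -12.7 -6.8 z -4.4 -3.6
  x 90 28 y -13.0 -6.3 z -4.6 4.5
  x 94 28 y -13.2 -6.4 z -4.8 0.8
  x 98 102 y -14.9 -5.1 z -6.1 6.2
  x 102 19 y -14.9 -5.2 z -6.3 -5.3
[280 198  15  20 290] [287.  207.2]
  x 70 25 y 5.3 12.1 z -3.7 -2.2
  x 74 28 y 5.3 12.2 z -4.0 -2.3
  x 78 23 y 5.4 11.8 z -4.2 -2.8
  x 82 22 y 5.4 11.8 z -4.1 -3.4
  x 86 22 y 5.5 12.0 z -4.5 -3.3
  x 90 22 y 5.0 11.6 z -4.7 4.4
  x 94 29 y 5.0 11.7 z -4.9 4.1
  x 98 100 y 3.7 13.4 z -6.2 6.0
  x 102 19 y 3.8 13.4 z -6.1 -5.2
t 25.77 pos [ 0.4774 -0.2796  0.2044] yaw_y -67.5 xdir [ 0.0014 -0.001  -1.    ] J6 0.514 w 0.672 F [-0.  -0.2 -0.9]
shift [ -21.1 -465.8 -258.8] turn 0.3928
```

play_rows(plan=[[-8,0,0,0,-0.34],[-20,0,0,0,-0.33],[-35,0,0,0,-0.32],[-50,0,0,0,-0.32],[-56,-10,-5,0,-0.32],[-56,-40,-22,0,-0.32],[-56,-80,-44,0,-0.32],[-56,-120,-67,0,-0.32]])

```text
time: 26.78
tool_pos: [0.4927, -0.1409, 0.2589]
tool_rot: [0.138, 0.694, 0.138, -0.694]
contact_force: [0.9, -0.1, -0.5]
gripper_width: 0.658
```

play_rows(plan=[[0,-40,-22,0.04,-0.32],[0,-85,-47,0.1,-0.32],[0,-130,-72,0.16,-0.32],[0,-175,-97,0.22,-0.32],[0,-220,-122,0.28,-0.32],[0,-265,-147,0.33,-0.32],[0,-305,-169,0.37,-0.32],[0,-330,-183,0.393,-0.32]])

```text
time: 27.78
tool_pos: [0.5348, 0.2348, 0.2588]
tool_rot: [-0.0, -0.707, -0.001, 0.707]
contact_force: [1.0, -0.6, -0.5]
gripper_width: 0.659
```

Run:
```python
from h import *
to([.5377,.2491,.18],90)
```

```text
t 27.77 pos [0.5348 0.2348 0.2588] yaw_y -89.93 xdir [-7.e-04  2.e-04 -1.e+00] J6 1.856 w 0.659 F [ 1.  -0.6 -0.5]
shift [ 78.8 -14.3  -2.9] turn 0.0012
```

play_rows(plan=[[10,-7,-1.5,0,-0.33],[30,-14,-2.5,0.001,-0.34],[50,-15,-2.7,0.001,-0.345],[68,-15,-2.7,0.001,-0.345],[78,-15,-2.7,0.001,-0.345],[80,-15,-2.7,0.001,-0.345],[80,-15,-2.7,0.001,-0.345],[80,-15,-2.7,0.001,-0.345]])

```text
time: 28.78
tool_pos: [0.539, 0.2473, 0.1801]
tool_rot: [-0.001, 0.708, -0.0, -0.706]
contact_force: [-0.6, -0.6, -1.9]
gripper_width: 0.673
```

```bash
cat > well.py <<'E'
from h import *
to([.5377,.2491,.18],90)
f=grab('wrist'); P=cloud(f); Z=P[...,2]*1000; g=f['img'].max(-1)
s=manip.state(); T=Rotation.from_quat(s['tool_rot'],scalar_first=True).as_matrix(); Q=(P-s['tool_pos'])@T*1000
for v in range(168,226):
    print(v,'%6.1f'%Q[v,275,2],''.join('F' if Z[v,u]>62 else 'b' if Z[v,u]>52 else 'w' if Z[v,u]>2 else '.' for u in range(225,325)))
m=(Z>53)&(Z<59)&(abs(P[...,0]-.538)<.06)&(abs(P[...,1]-.248)<.07); r=cv2.minAreaRect((P[m][:,:2]*1000).astype(np.float32)); print('block',r)
w=(Z<50)&(Z>2)&(abs(P[...,0]-.538)<.015)&(abs(P[...,1]-.248)<.025); 
if w.sum(): print('well pts',w.sum(),P[w].min(0).round(4),P[w].max(0).round(4))
E
python3 well.py; python3 rel.py|grep 'x 9[048]\|x 10'
```

```text
t 28.77 pos [0.539  0.2473 0.1801] yaw_y -90.07 xdir [ 1.8e-03  6.0e-04 -1.0e+00] J6 1.877 w 0.673 F [-0.6 -0.6 -1.9]
shift [ 0.1 -1.8  1.3] turn -0.0012
168  -23.8 bbbbbbbbbbbbbbbbbbbbbbbbbbbbbbb.bbbbbbbbbbbbbbbbbbbbbbbbbbbbbbbbbbbbbbbbbbbbbbbbbbbbbbbbbbbbbbbbbbbb
169  -23.1 bbbbbbbbbbbbbbbbbbbbbbbbbbbbbbbbbbbbbbbbbbbbbbbbbbbbbbbbbbbbbbbbbbbbbbbbbbbbbbbbbbbbbbbbbbbbbbbbbbbb
170  -22.3 bbbbbbbbbbbbbbbbbbbbbbbbbbbbbbbbbbbbbbbbbbbbbbbbbbbbbbbbbbbbbbbbbbbbbbbbbbbbbbbbbbbbbbbbbbbbbbbbbbbb
171  -21.7 bbbbbbbbbbbbbbbbbbbbbbbbbbbbbbbbbbbbbbbbbbbbbbbbbbbbbbbbbbbbbbbbbbbbbbbbbbbbbbbbbbbbbbbbbbbbbbbbbbbb
172  -20.7 bbbbbbbbbbbbbbbbbbbbbbbbbbbbbbbbbbbbbbbbbbbbbbbbbbbbbbbbbbbbbbbbbbbbbbbbbbbbbbbbbbbbbbbbbbbbbbbbbbbb
173  -20.0 bbbbbbbbbbbbbbbbbbbbbbbbbbbbbbbbbbbbbbbbbbbbbbbbbbbbbbbbbbbbbbbbbbbbbbbbbbbbbbbbbbbbbbbbbbbbbbbbbbbb
174  -19.3 bbbbbbbbbbbbbbbbbbbbbbbbbbbbbbbbbbbbbbbbbbbbbbbbbbbbbbbbbbbbbbbbbbbbbbbbbbbbbbbbbbbbbbbbbbbbbbbbbbbb
175  -18.5 bbbbbbbbbbbbbbbbbbbbbbbbbbbbbbbbbbbbbbbbbbbbbbbbbbbbbbbbbbbbbbbbbbbbbbbbbbbbbbbbbbbbbbbbbbbbbbbbbbbb
176  -17.7 bbbbbbbbbbbbbbbbbbbbbbbbbbbbbbbbbbbbbbb
[... 5280 characters left out ...]
bbbFFFFFFFFFFFFFbbbbbbbbbbbbbbbbbbbbbbbbbbbbb
224   19.7 bbbbbbbbbbbbbbbbbbbbbbbbbbbbFFFFFFFFFFFFFbbbbbbbbbbbbbbbbbFFFFFFFFFFFFFbbbbbbbbbbbbbbbbbbbbbbbbbbbbb
225   20.4 bbbbbbbbbbbbbbbbbbbbbbbbbbbbFFFFFFFFFFFFbbbbbbbbbbbbbbbbbbFFFFFFFFFFFFFbbbbbbbbbbbbbbbbbbbbbbbbbbbbb
block ((539.333984375, 249.23580932617188), (81.04364776611328, 100.21959686279297), 1.482384204864502)
well pts 575 [0.5315 0.2331 0.0065] [0.5449 0.2654 0.05  ]
  x 90 22 y -12.9 -6.1 z -4.6 -3.4
  x 94 26 y -14.4 -4.9 z -5.3 0.5
  x 98 93 y -14.7 -4.9 z -5.8 6.1
  x 102 5 y -14.7 -8.5 z -5.4 -5.1
  x 90 28 y 5.2 11.9 z -4.7 1.9
  x 94 23 y 3.9 12.0 z -5.3 -2.3
  x 98 90 y 3.9 13.6 z -5.9 6.3
  x 102 5 y 5.4 13.0 z -5.4 -5.2
```

Run:
```python
from h import *
f=dict(np.load('wrist.npz')); s=manip.state(); T=Rotation.from_quat(s['tool_rot'],scalar_first=True).as_matrix()
for u,v in((250.5,195),(292.5,195),(275,187.7),(275,206.8)): print(u,v,((ray(f,u,v,.056)-s['tool_pos'])@T*1000).round(2))
```

```text
250.5 195 [123.96 -17.86  -3.24]
292.5 195 [123.94  13.6   -3.26]
275 187.7 [123.96   0.49  -8.86]
275 206.8 [123.93   0.49   5.96]
```

play_rows(plan=[[0,-0.7,-0.8,0,-0.345],[3,-1.4,-1.7,0,-0.345],[7,-1.4,-1.7,0,-0.345],[11,-1.4,-1.7,0,-0.345],[13,-1.4,-1.7,0,-0.345],[13,-1.4,-1.7,0,-0.345],[13,-1.4,-1.7,0,-0.345]])

```text
time: 29.7
tool_pos: [0.5402, 0.2485, 0.1661]
tool_rot: [-0.0, 0.707, -0.0, -0.707]
contact_force: [-0.6, -0.4, -2.0]
gripper_width: 0.668
```

```bash
python3 well.py|sed -n '1,2p;16,50p'; python3 rel.py|grep 'x 9[048]\|x 10'
```

```text
t 29.7 pos [0.5402 0.2485 0.1661] yaw_y -90.07 xdir [ 2.e-04  1.e-04 -1.e+00] J6 1.878 w 0.668 F [-0.6 -0.4 -2. ]
shift [-13.9  -0.6   2.5] turn -0.0012
181  -17.1 bbbbbbbbbbbbbbbbbbbbbbbbbbbbbbbbbbbbbbbbbbbbbbbbbbbbbbbbbbbbbb.bbbbbbbbbbbbbbbbbbbbbbbbbbbbbbbbbbbbb
182  -16.4 bbbbbbbbbbbbbbbbbbbbbbbbbbbbbbbbbbbbbbbbbbbbbbbbbbbbbbbbbbbbbbbbbbbbbbbbbbbbbbbbbbbbbbbbbbbbbbbbbbbb
183  -15.5 bbbbbbbbbbbbbbbbbbbbbbbbbbbbbbbbbbbbbbbbbbbbbbbbbbbbbbbbbbbbbbbbbbbbbbbbbbbbbbbbbbbbbbbbbbbbbbbbbbbb
184  -15.0 bbbbbbbbbbbbbbbbbbbbbbbbbbbbbbbbbbbbbbbbbbbbbbbbbbbbbbbbbbbbbbbbbbbbbbbbbbbbbbbbbbbbbbbbbbbbbbbbbbbb
185  -14.2 bbbbbbbbbbbbbbbbbbbbbbbbbbbbbbbbbbbbbbbbbbbbbbbbbbbbbbbbbbbbbbbbbbbbbbbbbbbbbbbbbbbbbbbbbbbbbbbbbbbb
186  -13.2 bbbbbbbbbbbbbbbbbbbbbbbbbbbbbbbbbbbbbbbbbbbbbbbbbbbbbbbbbbbbbbbbbbbbbbbbbbbbbbbbbbbbbbbbbbbbbbbbbbbb
187  -12.7 bbbbbbbbbbbbbbbbbbbbbbbbbbbbbbbbbbbbbbbbbbbbbbbbbbbbbbbbbbbbbbbbbbbbbbbbbbbbbbbbbbbbbbbbbbbbbbbbbbbb
188  -11.8 bbbbbbbbbbbbbbbbbbbbbbbbbbbbbbbbbbbbbbbbbbbbbbbbbbbbbbbbbbbbbbbbbbbbbbbbbbbbbbbbbbbbbbbbbbbbbbbbbbbb
189  -11.4 bbbbbbbbbbbbbbbbbbbbbbbbbbbbbbbbbbbbbbbb
[... 2450 characters left out ...]
bwFFFFFFFFFFFFFFFwwwwwwwwwwwwFFFFFFFFFFFFFFFwbbbbbbbbbbbbbbbbbbbbbbbbbbbbb
212    7.5 bbbb.bbbbbbbbbbbbbbbbbbbbbbwFFFFFFFFFFFFFFFwwwwwwwwwwwwFFFFFFFFFFF.FFwwwbbbbbbbbbbbbbbbbbbbbbbbbbbbb
213    8.1 bbbbbbbbbbbbbbbbbbbbbbbbbbbwFFFFFFFFFFFFFFFwwwwwwwwwwbwFFFFFFFFFFFFFFbwbwbbbbbbbbbbbbbbbbbbbbbbbbbbb
214    8.6 bbbbbbbbbbbbbbbbbbbbbbbbbbwbFFFFFFFFFFFFFFFbbbwwwbwbbbbFFFFFFFFFFFFFFbbbbbbbbbbbbbbbbbbbbbbbbbbbbbbb
215    8.9 bbbbbbbbbbbbbbbbbbbbbbbbbbbbbFFFFFFFFFFFFFFbbbbbbbbbbbbFFFFFFFFFFFFFFbbbbbbbbbbbbbbbbbbbbbbbbbbbbbbb
  x 90 58 y -12.8 11.9 z -4.5 4.8
  x 94 37 y -14.4 12.0 z -5.4 5.6
  x 98 199 y -14.6 13.6 z -5.8 6.4
  x 102 16 y -10.5 13.1 z -5.9 -5.0
  x 106 2843 y -35.0 35.0 z -25.0 25.0
```

play_rows(plan=[[3,0,0.2,0,-0.345],[7,0,0.2,0,-0.345],[10,0,0.2,0,-0.345],[13,0,0.2,0,-0.345],[15,0,0.2,0,-0.345],[15,0,0.2,0,-0.345]])

```text
time: 30.5
tool_pos: [0.5398, 0.2485, 0.1507]
tool_rot: [0.0, -0.707, 0.0, 0.707]
contact_force: [-0.5, -0.6, -1.3]
gripper_width: 0.675
```

Points are 13 mm into the well without contact; continue down.

play_rows(plan=[[4,0,0,0,-0.345],[9,0,0,0,-0.345],[14,0,0,0,-0.345],[19,0,0,0,-0.345],[24,0,0,0,-0.345],[28,0,0,0,-0.345],[30,0,0,0,-0.345],[30,0,0,0,-0.345]])

```text
time: 31.5
tool_pos: [0.5398, 0.2485, 0.1208]
tool_rot: [0.0, -0.707, 0.0, 0.707]
contact_force: [-0.1, 0.0, -0.6]
gripper_width: 0.672
```

play_rows(plan=[[1,0,0,0,-0.345],[2,0,0,0,-0.345],[3,0,0,0,-0.345],[3,0,0,0,-0.345]])

```text
time: 32.0
tool_pos: [0.5398, 0.2485, 0.1178]
tool_rot: [0.0, -0.707, 0.0, 0.707]
contact_force: [-0.5, 1.1, -0.6]
gripper_width: 0.672
```

play_rows(plan=[[1,0,0,0,-0.345],[2,0,0,0,-0.345],[2.5,0,0,0,-0.345],[2.5,0,0,0,-0.345]])

```text
time: 32.5
tool_pos: [0.5406, 0.2486, 0.1165]
tool_rot: [-0.001, 0.708, -0.0, -0.707]
contact_force: [0.3, -0.5, 4.2]
gripper_width: 0.672
```

play_rows(plan=[[0.7,0,0,0,-0.345],[1.4,0,0,0,-0.345],[1.4,0,0,0,-0.345]])

```text
time: 32.88
tool_pos: [0.5413, 0.249, 0.1161]
tool_rot: [-0.001, 0.708, 0.0, -0.706]
contact_force: [-0.5, 0.1, 7.1]
gripper_width: 0.672
```

play_rows(plan=[[-0.5,0,0,0,-0.4],[-1,0,0,0,-0.6],[-1,0,0,0,-0.8],[-1,0,0,0,-1],[-1,0,0,0,-1],[-1,0,0,0,-1]])

```text
time: 33.62
tool_pos: [0.5399, 0.2485, 0.115]
tool_rot: [0.0, -0.707, 0.0, 0.707]
contact_force: [0.4, 0.1, 0.1]
gripper_width: 0.997
```

play_rows(plan=[[-10,0,0,0,-1],[-30,0,0,0,-1],[-55,0,0,0,-1],[-85,0,0,0,-1],[-115,0,0,0,-1],[-135,0,0,0,-1],[-140,0,0,0,-1],[-140,0,0,0,-1]])

```text
time: 34.62
tool_pos: [0.5397, 0.2484, 0.2547]
tool_rot: [0.0, -0.707, 0.0, 0.707]
contact_force: [0.8, -0.6, -0.4]
gripper_width: 0.999
```

```bash
python3 - <<'E'
from h import *
f=grab('wrist');P=cloud(f)
m=((P[...,2]>.125)&(P[...,2]<.16)&(abs(P[...,1]-.248)<.05)&(abs(P[...,0]-.54)<.04)).astype(np.uint8)
k,l,s,c=cv2.connectedComponentsWithStats(m)
for i in range(1,k):
    if s[i,4]>50: q=P[l==i]; print(s[i,4],q.min(0).round(4),q.max(0).round(4))
grab('scene')
to([.4,.1,.35])
E
python3 m.py|grep 'scene.*\(roll\|hub\|ring\)'
python3 - <<'E'
from h import *
f=dict(np.load('scene.npz'));P=cloud(f);Z=P[...,2]*1000
m=(Z>79)&(Z<84)&(np.hypot(P[...,0]-.502,P[...,1]+.266)<.04); q=P[m]; print('ring',len(q),np.percentile(q,[2,50,98],axis=0).round(4))
E
```

```text
790 [0.5223 0.2203 0.1258] [0.5448 0.2383 0.1438]
780 [0.522  0.2605 0.1275] [0.5448 0.2784 0.1438]
t 34.73 pos [0.5392 0.2483 0.2534] yaw_y -90.07 xdir [-2.5e-03 -8.0e-04 -1.0e+00] J6 1.878 w 1.002 F [-0.1 -0.4 -0.1]
shift [-96.2 148.5 139.3] turn 0.0
scene roll 96 [383.4 147.2] med [0.5343 0.2662 0.1381] rect [532.5 270.6] [21.2 24.4] 87.5
scene roll 91 [370.7 153.6] med [0.5345 0.2266 0.1395] rect [532.4 229.9] [18.5 24.6] 87.8
scene hub 630 [179.  267.3] med [ 0.5187 -0.2732  0.0771] rect [ 503.2 -265.6] [74.9 76.4] 80.7
scene hub 188 [132.2 355.6] med [ 0.6281 -0.4306  0.0692] rect [ 637.6 -428.2] [60.1 14.2] 37.0
scene hub 95 [146.7 385.5] med [ 0.6996 -0.4353  0.0699] rect [ 694.7 -430.7] [ 8.  44.5] 38.9
ring 182 [[ 0.4676 -0.2985  0.0791]
 [ 0.5139 -0.276   0.0809]
 [ 0.5346 -0.2368  0.0837]]
```

play_rows(plan=[[-10,10,10,0,-1],[-25,30,30,0,-1],[-40,60,55,0,-1],[-50,90,80,0,-1],[-60,120,105,0,-1],[-60,140,125,0,-1],[-60,148,135,0,-1],[-60,148,135,0,-1]])

```text
time: 35.72
tool_pos: [0.4043, 0.1004, 0.315]
tool_rot: [-0.001, 0.707, -0.001, -0.707]
contact_force: [0.8, 0.4, -0.3]
gripper_width: 1.0
```

```bash
python3 - <<'E'
from h import *
f=grab('top');grab('scene')
P=cloud(f);Z=P[...,2]*1000
m=(Z>78)&(Z<85)&(np.hypot(P[...,0]-.502,P[...,1]+.266)<.04); q=P[m]; print('ring',len(q),np.percentile(q,[2,50,98],axis=0).round(4).tolist())
a=cv2.resize(f['img'][215:275,365:425],None,fx=1,fy=1); 
for v in range(225,268): print(v,''.join('R' if 78<Z[v,u]<85 else 's' if Z[v,u]>98 else 'h' if 70<Z[v,u]<=78 else '.' for u in range(370,420)))
to([.4,.1,.3])
E
python3 m.py|grep 'roll\|blockt'
```

```text
ring 185 [[0.4668, -0.2931, 0.0782], [0.4946, -0.2587, 0.0804], [0.5316, -0.2413, 0.0835]]
225 ..................................................
226 ...................hhhhh..........................
227 ...............hhhhhhhhhhhhh......................
228 .............RhhhhhhhhhhhhhhRh....................
229 ...........RhhhhhhhhhhhhhhhhhhhR..................
230 ..........hhhhhhhhhhhhhhhhRhhhhhh.................
231 ........hhhRhhhhhhhhhhRRhhhhhRhhhh................
232 ........RhhhhhhhhRRRRRRRRRRRhhhhhhh...............
233 .......hhhRhhhhRRRRRRhhRRRRRRhhhhhhh..............
234 ......hhhhhhhhRRRRhhhhhhhhRRRRhhhhhhh.............
235 ......hhhhRhhRRh.hh..sssssssssRhhhhhh.............
236 .....hhhhhhhRRRhhR.ssssssssssssRhhhhhR............
237 .....hhhhhhhRhhhR..sssssssssssssRhhhhh............
238 .....hhhhhhRRRhR..ssssssssssssssshRhhhh...........
239 ....hhhhhhhRRhh..ssssssssssssssssshhhhh...........
240 ....hhhhhhhR.h..sssssssssssssssssshhhhh...........
241 ....hhhhhhRRRRR.ssssssssssssssssssshhhh...........
242 ...hhhhhhhRRRR..ssssssssssssssssssshhhh...........
243 ...hhhhhhhRRRR.
[... 1352 characters left out ...]
...
t 35.83 pos [0.4049 0.1009 0.3148] yaw_y -90.05 xdir [-2.e-04  2.e-04 -1.e+00] J6 1.637 w 1.001 F [ 0.2 -0.5 -0.5]
shift [14.8  1.   4.9] turn 0.0
top blocktop 1391 [152.9 224.4] med [0.539  0.2409 0.0553] rect [537.8 247.4] [75.8 99.2] 0.6
top roll 110 [129.5 224.9] med [0.5327 0.2659 0.139 ] rect [532.6 268.1] [19.9 16.1] 2.3
top roll 108 [150.  225.5] med [0.5321 0.2262 0.1393] rect [532.1 227.5] [21.7 14.6] 1.0
scene blocktop 894 [373.7 177.4] med [0.547  0.2396 0.0571] rect [538.9 249.1] [ 81.3 100.7] 2.3
scene roll 98 [383.3 147.1] med [0.5353 0.2662 0.1387] rect [531.6 267.6] [25.7 19.1] 5.2
scene roll 91 [370.7 153.5] med [0.5354 0.2275 0.1389] rect [533.  230.1] [19.8 26. ] 87.8
```

```bash
python3 -c "
from h import *
print(manip.job_done())"
```

```text
the job is handed in; nothing more can be done
None
```

The retaining ring is in the shaft's groove and the pliers are back in their block. I handed the job in at about 36 s; no verdict was reported.

- **Fitting:** I picked the pliers up by the grips and put the points into the ring's eyes. I spread the ring to about 36 mm over the grips, or roughly 40 mm between the eyes. I carried it level to the shaft and lowered it until I felt the hub. While easing it closed, the highest net push I read on the hub was about 7 N.
- **Ring:** The last checks show it level, with its top at 81 mm, so its underside is on the hub at about 76 mm. It is within about 1 mm of the shaft axis. The gap between the lugs is about 6 mm, which is its closed size.
- **Pliers:** They stand on the floor of the well, with the rolls at the same height as at the start. They lean slightly: the rolls sit about 6 mm off their original x position, or about 0.05 rad, which is inside the 0.15 rad limit. The top and scene cameras both show the lean. The wrist camera showed no change, because its first reading was already about 6 mm off from the other two.
- **Other things on the table:** I kept clear of the washer, jar, spanner and screwdriver, but did not measure them again at the end.

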